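Fetch the hemmed-in paint pot

ROBOT

A 7-joint arm with a two-finger parallel gripper is mounted at the origin on the work surface. World frame = base frame: x ahead of the robot, y to its left, z up, the work surface at z = 0. Lengths are in m, angles in rad, forces in N, time in s.
With the tool pointing down it reaches from about 0.425 to 0.875 m from the base axis. Payload 8.4 kg.
Tool frame: the origin (TCP) lies on the centre line of the jaws, within the pads' length; the fingertips stand 25 mm ahead of it and the grasp point (between the pads) lies 6 mm ahead of it; y points along the fingers, x is the direction in which the jaws open and shut, and the axes are right-handed (so a half turn about y gives the same grasp; the last joint's range is limited). The gripper opens to 85 mm and grips with 20 to 120 N. Pads are 22 mm wide; open, the fingers measure 114 mm over their backs; the gripper's body (76 mm by 85 mm) begins 54 mm behind the grasp point. The pads swing forward as they close: fully open they stand 13 mm farther back than shut.
Start: joints at [-1.231, 0.333, 0.04, 1.465, -0.013, 1.343, -0.059], TCP at [0.276, 0.588, 0.256] pointing down, gripper open.
Joint ranges: [-2.58, 2.58], [-0.38, 2.09], [-1.3, 1.39], [0.25, 2.4], [-1.5, 4.64], [0.08, 2.09], [-2.65, 2.65]. Speed limits (rad/s): [2.22, 2.22, 2.79, 2.79, 3.14, 3.14, 3.14].

INTERFACE

Orientations are given as a 3x3 rotation matrix whose columns are the frame's x, y, z axes.
In Python, from bench import env gives the robot as it stands.
- The arm moves only by the tool carry_out, never from a script. Its argument "moves" is a list of rows, each an object of numbers: "hand": the opening, from 0 (shut) to 1 (fully open); "x", "y", "z": the shift along the tool's x, y, z each as a share of 5 cm, from -1 to 1; "roll": the turn about the tool's y as a share of 0.15 rad, from -1 to 1. A call has 1 to 12 rows; each row shifts and turns the commanded pose from where the row before left it, along the tool's axes as they then stand; what a row does not reach is not made up. A row lasts 1/8 s, in which the tool goes at most 62.5 mm and 10.7 degrees, less where a joint would pass 70% of its speed; a pose out of reach is approached as far as the arm can. A call with a number of a shift or a turn outside -1 to 1 is refused whole. A call with a gripper value outside its range is refused whole. The fingers move at their own pace and stop on an object; the grip force is fixed at half the most. Time passes only in rows, so rows that do not move let the fingers close. It gives the time, the measured TCP pose, the force and the opening at its end, in the units of the state.
- env.sense(): the state, without advancing time (a new reading comes with each control period).
- env.capture(name): name is "scene" or "top" or "wrist"; returns a dict with "image" (420x560x3 uint8, red, green, blue), "depth" (420x560 float32, m along the optical axis (not along the pixel's ray), 0 where there is no reading), "fx", "fy", "cx", "cy" (pixels), "xyz" and "orientation" of the camera in the world. Camera axes: x right, y up, looking along -z (the intrinsics and any distortion apply to the point x, -y, -z); pixel columns grow to the right and rows downward; lengths in m; the calibration is good to about 2 mm. A picture is of the moment at which its call begins.
- env.job_done(): hands the job in, once; it reports no verdict.
The state is a dict: "t": time; "joint_positions": joint angles; "joint_velocities": joint speeds; "tau": joint torques, N m; "tcp_pos": TCP position; "eef_rot": TCP orientation; "ft_force": force on the tool from outside, world axes, zero at the start; "moment": the same for the moment, N m; "opening": finger opening in m.
Only numpy, scipy, OpenCV 4.12 (cv2) and the standard library are available. Lean on these libraries where they do the work, as an engineer would, in place of code of your own. Each camera call takes 0.05 s, during which the arm holds its last target.

TASK

The low paint pot in the wooden tray is hemmed in by a jar, a bottle and a beaker: first clear all three onto the plywood side board, then fetch the pot and set it in the middle of the turntable, and only then put the jar, the bottle and the beaker back, each centred on the same grey felt coaster in the tray on which it stood at the start. Set everything down upright and gently, without dropping it or knocking anything over, and leave the yellow drink bottle, the bead dish and the brush beyond the tray alone.

Things in the scene. Friction and masses are not known exactly. Their poses are not given: they have to be found in the camera images.
- jar_mid (a point): Lidded jar: round white ceramic body 52 mm across, flat wooden lid of the same width with a small wooden knob (18 mm across, the top 12 mm); 92 mm tall in all, straight sides from 4 to 68 mm up; about 0.26 kg. The point is on its axis, half-way up (46 mm above its underside); z is up. It stands on one of the tray's three grey felt coaster marks; which one differs from start to start, and it must go back to that same one.
- bottle_mid (a point): White plastic bottle with a narrow grey cap: round body 50 mm across and straight up to 62 mm, then a sloping shoulder to a cap 24 mm across; 96 mm tall in all; about 0.22 kg. The point is on its axis, half-way up (48 mm above its underside); z is up. It stands on one of the tray's three grey felt coaster marks; which one differs from start to start, and it must go back to that same one.
- beaker_mid (a point): Empty open white ceramic beaker, straight-sided, 52 mm across outside, wall 4 mm, 80 mm tall; best gripped across the outside 45 to 60 mm up, so that the body of a gripper stays clear of its rim; about 0.24 kg. The point is on its axis, half-way up (40 mm above its underside); z is up. It stands on one of the tray's three grey felt coaster marks; which one differs from start to start, and it must go back to that same one.
- pot_mid (a point): Low round white plastic paint pot filled with dull red-brown paint (dry, solid), 56 mm across, 40 mm tall, about 0.14 kg. The point is on its axis, half-way up (20 mm above its underside); z is up. It stands in the tray between the three taller things, without a coaster mark.
- tray: Fixed wooden tray, 190 (its x) by 250 (its y) mm, floor 10 mm above the table, rim 8 mm wide and 10 mm above the floor. Origin on the table under its centre; z up. Three flat grey felt coaster marks, 64 mm across and flush with the floor, have their centres at (x, y) = (25, 70), (25, -70) and (-40, 0) mm in its frame; the pot starts within 3 mm of (25, 0).
- side_board: Fixed plain plywood board lying on the table, 280 (its x) by 140 (its y) mm, 12 mm thick, on the left or the right of the tray: the side area where all three tall things are to stand while the pot is fetched. Origin on the table under its centre; z up.
- turntable: Fixed low round aluminium decorating turntable on the other side of the tray (it does not turn): disc 150 mm across, its top 26 mm above the table, with a thin dark ring 74 mm across drawn around its middle. Origin on the table under its centre; z up.
- drink: Bystander: tall yellow drink bottle, 60 mm across and 165 mm tall, standing beyond the tray; leave it alone. Origin at the centre of its underside.
- bead_dish: Bystander: blue ceramic dish of white beads, 92 mm across and 30 mm tall, beyond the tray; leave it alone. Origin at the centre of its underside.
- brush: Bystander: paint brush 150 mm long lying beyond the tray, about across the table; leave it alone. Origin at the middle of its underside, x along it.

How it is judged:
By the outcome, as a careful person would: the job done as asked, in the order asked, and still so for the second after the job is handed in, with the robot touching nothing.
It also fails if it takes over 141 s, if anything falls off the work surface, if the arm or the gripper's body presses on something with over 40 N, if the wrist force passes 120 N, or if a joint passes its speed limit or range.

## Working session

There is one attempt and no reset: what is moved stays moved. The work goes in short steps, Python scripts to look and compute and a tool call to move; the robot and the scene stay as the last step left them, time stands still between calls to the robot, and variables do not carry over. Pictures are saved under pics/ and viewed, and the job is handed in when it is done.

Besides the shell and the picture viewer there is one more tool, called after "Emit:" as name(argument=value, ...) on one line, values as JSON. carry_out: Moves the arm, as the interface text tells. Shift numbers are shares of 5 cm and turn numbers shares of 0.15 rad, none past 1 either way. Its arguments: {"type":"object","properties":{"moves":{"type":"array"}},"required":["moves"]}

```bash
ls; mkdir -p pics; python3 - <<'E'
from bench import env
import cv2,numpy as np
s=env.sense()
for k in s: print(k,np.round(s[k],3).tolist())
for n in("scene","top"):
    c=env.capture(n)
    cv2.imwrite(f"pics/{n}0.png",c["image"][:,:,::-1])
    print(n,{k:np.round(c[k],4).tolist() for k in c if k not in("image","depth")})
E
```

```text
pics
t 0.0
joint_positions [-1.231, 0.334, 0.04, 1.466, -0.013, 1.343, -0.059]
joint_velocities [-0.001, 0.0, -0.002, -0.001, 0.001, 0.0, -0.0]
tau [-0.001, -65.857, 1.365, -40.555, 0.017, 0.013, 0.0]
tcp_pos [0.276, 0.588, 0.255]
eef_rot [[0.425, -0.001, -0.905], [0.905, -0.002, 0.425], [-0.002, -1.0, -0.0]]
ft_force [-0.903, 1.015, 0.132]
moment [0.038, -0.027, -0.014]
opening 0.085
scene {'fx': 384.7034, 'fy': 384.7034, 'cx': 277.352, 'cy': 202.6692, 'xyz': [1.0859, -0.4497, 0.588], 'orientation': [[0.693, -0.4521, 0.5615], [0.7209, 0.4264, -0.5464], [0.0076, 0.7835, 0.6214]]}
top {'fx': 520.837, 'fy': 520.837, 'cx': 267.9422, 'cy': 203.2642, 'xyz': [0.5101, -0.0105, 1.0597], 'orientation': [[-0.0068, 0.9915, -0.1301], [-0.9999, -0.0087, -0.0138], [-0.0148, 0.13, 0.9914]]}
```

View pics/scene0.png

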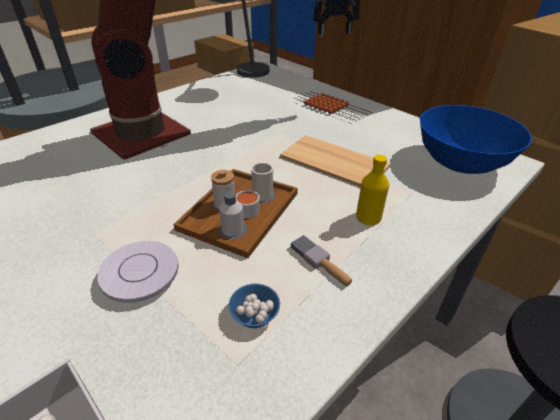

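View pics/top0.png

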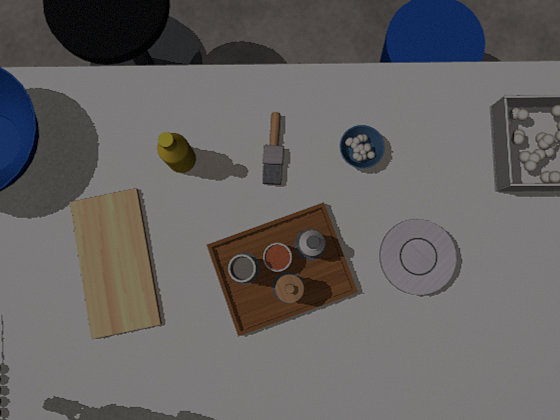

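The top view shows the tray in the middle, with the beaker near (243,268), pot (277,257), bottle (311,242) and jar (289,289). The board is on the left, at about (116,263), and the turntable on the right, at about (418,256). Next I'll enlarge crops to measure.

```bash
cat > h.py <<'E'
from bench import env
import cv2,numpy as np
def ray(c,u,v):
    d=np.array([(u-c["cx"])/c["fx"],-(v-c["cy"])/c["fy"],-1.0])
    return np.array(c["orientation"])@d
def atz(c,u,v,z):
    d=ray(c,u,v);o=np.array(c["xyz"]);return o+d*(z-o[2])/d[2]
def dep(c,u,v):
    D=c["depth"][int(round(v)),int(round(u))];return np.array(c["xyz"])+ray(c,u,v)*D
def proj(c,p):
    q=np.array(c["orientation"]).T@(np.array(p)-c["xyz"]);return np.array([c["cx"]+c["fx"]*q[0]/-q[2],c["cy"]-c["fy"]*q[1]/-q[2]])
def tri(c1,p1,c2,p2):
    o1,o2=np.array(c1["xyz"]),np.array(c2["xyz"]);d1,d2=ray(c1,*p1),ray(c2,*p2)
    s=np.linalg.lstsq(np.c_[d1,-d2],o2-o1,rcond=None)[0]
    a,b=o1+s[0]*d1,o2+s[1]*d2
    return (a+b)/2,np.linalg.norm(a-b)
def crop(c,x0,y0,w,h,k,name,pts=()):
    im=cv2.resize(c["image"][y0:y0+h,x0:x0+w,::-1],None,fx=k,fy=k,interpolation=cv2.INTER_CUBIC)
    im=cv2.convertScaleAbs(im,alpha=1.3,beta=10)
    for u in range((x0//10+1)*10,x0+w,10):
        cv2.line(im,(int((u-x0+.5)*k),0),(int((u-x0+.5)*k),10 if u%50 else 25),(0,255,0),1)
        if u%20==0: cv2.putText(im,str(u),(int((u-x0+.5)*k)-12,22),0,.4,(0,255,0),1)
    for v in range((y0//10+1)*10,y0+h,10):
        cv2.line(im,(0,int((v-y0+.5)*k)),(10,int((v-y0+.5)*k)),(0,255,0),1)
        if v%20==0: cv2.putText(im,str(v),(12,int((v-y0+.5)*k)+4),0,.4,(0,255,0),1)
    for p in pts: cv2.circle(im,(int((p[0]-x0+.5)*k),int((p[1]-y0+.5)*k)),3,(255,0,255),1)
    cv2.imwrite("pics/"+name,im)
E
python3 - <<'E'
from h import *
import pickle
ct=env.capture("top");cs=env.capture("scene");print(ct.keys())
pickle.dump((ct,cs),open("c0.pkl","wb"))
crop(ct,200,195,165,145,4.8,"t1.png")
crop(cs,165,150,145,110,5.4,"s1.png")
E
```

```text
dict_keys(['image', 'depth', 'fx', 'fy', 'cx', 'cy', 'xyz', 'orientation'])
```

View pics/t1.png

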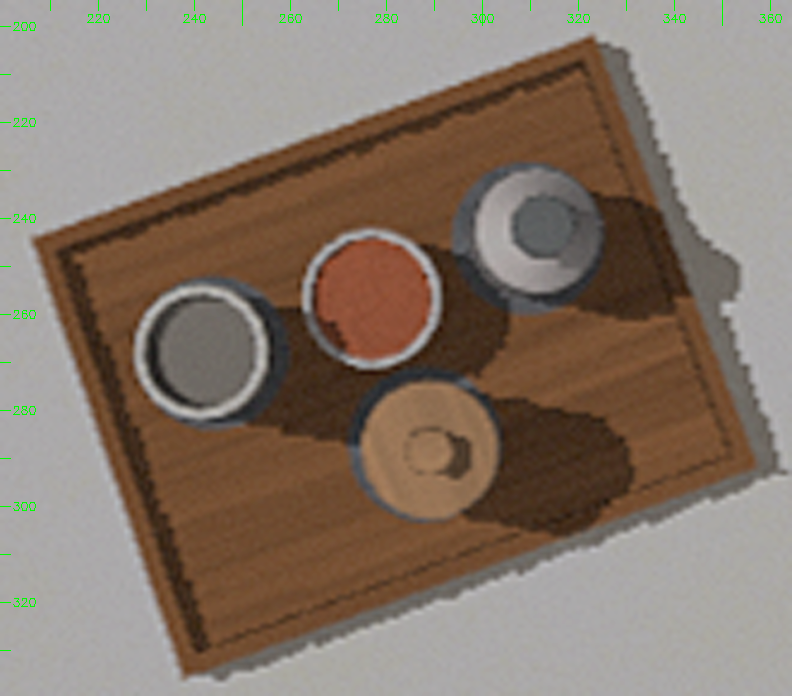

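View pics/s1.png

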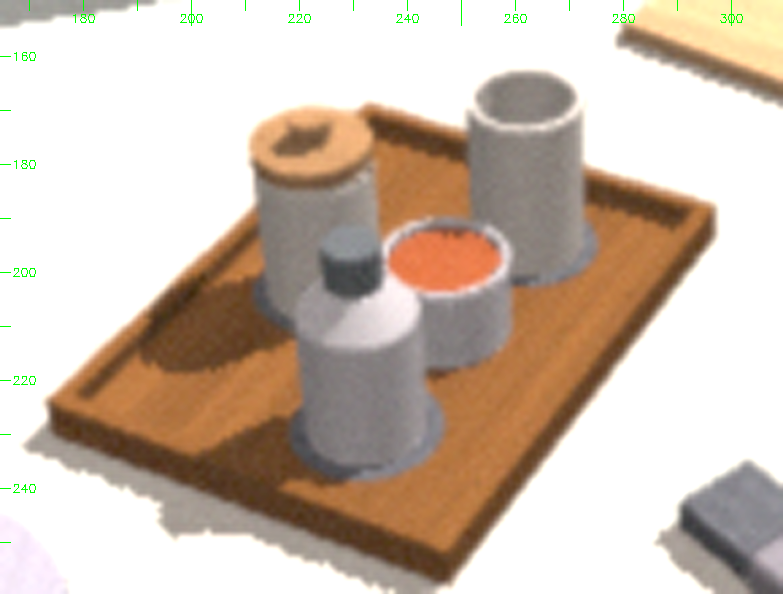

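Crop t1 shows the rims and caps clearly: beaker rim centre at crop (201,352), jar knob (430,451), bottle cap (545,227) and pot rim (372,299). The tray corners are at (35,240), (594,37), (757,466) and (185,675). I'll triangulate these against the scene crop.

```bash
cat > m.py <<'E'
from h import *
import pickle
ct,cs=pickle.load(open("c0.pkl","rb"))
T=lambda x,y:(x/4.8+200-.5,y/4.8+195-.5)
S=lambda x,y:(x/5.4+165-.5,y/5.4+150-.5)
r=lambda a:np.round(a,4).tolist()
P={"beaker":((201,352),(525,100),.09),"jarlid":((430,450),(313,143),.09),"bottlecap":((545,227),(351,240),.106),"pot":((372,299),(449,257),.05),
"c1":((35,240),(714,207),.02),"c2":((594,37),(441,553),.02),"c3":((757,466),(50,403),.02),"c4":((185,675),(370,105),.02)}
for n,(a,b,z) in P.items():
    p,e=tri(ct,T(*a),cs,S(*b));print(n,r(p),"gap",r(e),"top@z",r(atz(ct,*T(*a),z)),"scene@z",r(atz(cs,*S(*b),z)),"dep",r(dep(ct,*T(*a))))
c=[atz(ct,*T(*P[k][0]),.02)[:2] for k in("c1","c2","c3","c4")]
print([r(np.linalg.norm(c[i]-c[(i+1)%4])) for i in range(4)])
C=np.mean(c,0);ax=(c[0]+c[1]-c[2]-c[3]);ay=(c[0]+c[3]-c[1]-c[2])
print("tray",r(C),np.degrees(np.arctan2(ax[1],ax[0])),np.degrees(np.arctan2(-ay[0],ay[1])))
th=(np.arctan2(ax[1],ax[0])+np.arctan2(-ay[0],ay[1]))/2
R=np.array([[np.cos(th),-np.sin(th)],[np.sin(th),np.cos(th)]])
for q in((.025,.07),(.025,-.07),(-.04,0),(.025,0)):print(q,r(C+R@np.array(q)))
E
python3 m.py; python3 - <<'E'
from h import *
import pickle
ct,cs=pickle.load(open("c0.pkl","rb"))
crop(ct,60,180,120,165,3.6,"t2.png")
crop(ct,370,205,100,100,6,"t3.png")
crop(cs,270,125,130,70,6,"s2.png")
crop(cs,90,235,100,70,6,"s3.png")
E
```

```text
beaker [0.5171, 0.0524, 0.0904] gap 0.0012 top@z [0.5174, 0.0529, 0.09] scene@z [0.5163, 0.0523, 0.09] dep [0.518, 0.0578, 0.0161]
jarlid [0.4796, -0.0349, 0.09] gap 0.0002 top@z [0.4796, -0.0348, 0.09] scene@z [0.4795, -0.0349, 0.09] dep [0.48, -0.0345, 0.1018]
bottlecap [0.5634, -0.0791, 0.1079] gap 0.0003 top@z [0.5636, -0.0792, 0.106] scene@z [0.5613, -0.0778, 0.106] dep [0.5636, -0.0791, 0.106]
pot [0.5387, -0.0128, 0.0507] gap 0.001 top@z [0.5384, -0.0132, 0.05] scene@z [0.5382, -0.0118, 0.05] dep [0.5385, -0.0132, 0.0482]
c1 [0.5641, 0.1259, 0.021] gap 0.0014 top@z [0.5647, 0.1266, 0.02] scene@z [0.5628, 0.1264, 0.02] dep [0.5646, 0.1265, 0.0208]
c2 [0.6469, -0.1082, 0.0207] gap 0.0026 top@z [0.6478, -0.1073, 0.02] scene@z [0.6456, -0.1088, 0.02] dep [0.6501, -0.1089, 0.003]
c3 [0.4702, -0.1701, 0.0199] gap 0.0004 top@z [0.4701, -0.1703, 0.02] scene@z [0.4704, -0.17, 0.02] dep [0.4702, -0.1697, 0.0233]
c4 [0.3877, 0.0639, 0.0204] gap 0.0003 top@z [0.3878, 0.064, 0.02] scene@z [0.3871, 0.0641, 0.02] dep [0.3876, 0.0642, 0.0183]
[0.2482, 0.1885, 0.2483, 0.1877]
tray [0.5176, -0.0217] 19.493333601516117 19.462906942380485
(0.025, 0.07) [0.5178, 0.0526]
(0.025, -0.07) [0.5645, -0.0794]
(-0.04, 0) [0.4799, -0.0351]
(0.025, 0) [0.5412, -0.0134]
```

View pics/t2.png

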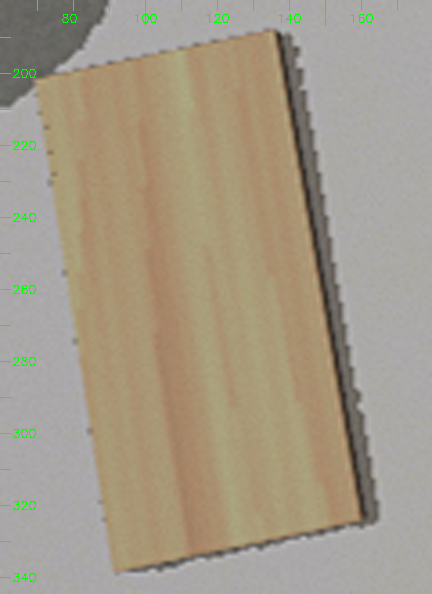

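View pics/t3.png

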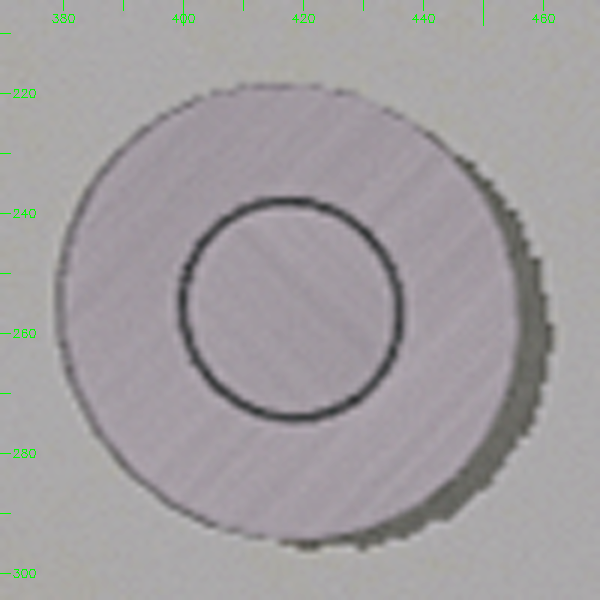

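View pics/s2.png

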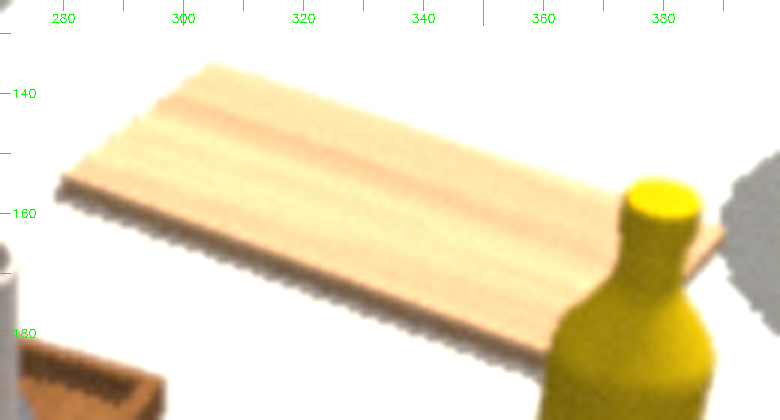

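View pics/s3.png

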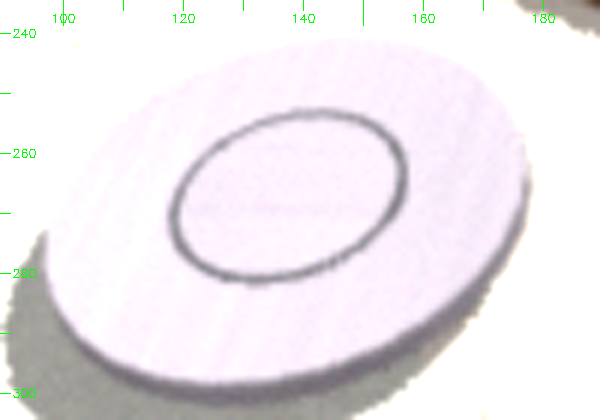

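Crop t2 gives the board corners (38,80), (275,30), (361,520) and (118,573). Crop t3 gives the turntable ring centre (292.5,310), and s3 gives the same ring centre (288,196).

```bash
python3 - <<'E'
from h import *
import pickle
ct,cs=pickle.load(open("c0.pkl","rb"))
r=lambda a:np.round(a,4).tolist()
B=lambda x,y:(x/3.6+60-.5,y/3.6+180-.5)
U=lambda x,y:(x/6+370-.5,y/6+205-.5)
V=lambda x,y:(x/6+90-.5,y/6+235-.5)
W=lambda x,y:(x/6+270-.5,y/6+125-.5)
c=[atz(ct,*B(*p),.012)[:2] for p in((38,80),(275,30),(361,520),(118,573))]
print("board",[r(p) for p in c],[r(np.linalg.norm(c[i]-c[(i+1)%4])) for i in range(4)],r(np.mean(c,0)))
d=(c[0]-c[3]+c[1]-c[2]);print("board x dir deg",np.degrees(np.arctan2(d[1],d[0])))
print("near-corner tri", [r(a) for a in tri(ct,B(361,520),cs,W(62,178))])
p,e=tri(ct,U(292.5,310),cs,V(288,196));print("tt",r(p),r(e),r(atz(ct,*U(292.5,310),.026)))
print("disc centre top", r(atz(ct,*U(288,310),.026)),"dep",r(dep(ct,418,256)))
for n,p in dict(drink=(167,140),drinkb=(178,156),dish=(361,147),brushend=(272,183)).items(): print(n,r(dep(ct,*p)))
E
```

```text
board [[0.6544, 0.4081], [0.6819, 0.2739], [0.4092, 0.2194], [0.3815, 0.3523]] [0.1369, 0.2781, 0.1358, 0.2786] [0.5317, 0.3134]
board x dir deg 11.426554852084585
near-corner tri [[0.4085, 0.2189, 0.0111], 0.0018]
tt [0.5381, -0.2912, 0.0267] 0.0007 [0.5383, -0.2911, 0.026]
disc centre top [0.5383, -0.2897, 0.026] dep [0.5386, -0.2905, 0.0266]
drink [0.7413, 0.179, 0.1671]
drinkb [0.7246, 0.1694, 0.113]
dish [0.7587, -0.1851, 0.0277]
brushend [0.6888, -0.0045, 0.0149]
```

```bash
cat > p.py <<'E'
import sys
from h import *
# usage: p.py x y z psi_deg : shares needed (rotation first, then shifts in new frame)
s=env.sense();p=np.array(s["tcp_pos"]);R=np.array(s["eef_rot"])
psi=np.degrees(np.arctan2(R[1,0],R[0,0]))
print("t",round(s["t"],2),"tcp",np.round(p,4),"psi",round(psi,2),"open",round(s["opening"],4),"F",np.round(s["ft_force"],1),"tilt",np.round(R[:,1],3))
if len(sys.argv)>1:
    t=np.array([float(a) for a in sys.argv[1:4]]);q=float(sys.argv[4]) if len(sys.argv)>4 else psi
    a=np.radians(q);d=t-p
    print("roll",round(-np.radians(q-psi)/.15,3),"x",round((d[0]*np.cos(a)+d[1]*np.sin(a))/.05,3),"y",round(-d[2]/.05,3),"z",round((-d[0]*np.sin(a)+d[1]*np.cos(a))/.05,3))
E
python3 p.py .5176 .0527 .2 19.5
```

```text
t 0.2 tcp [0.2761 0.5882 0.2558] psi 64.86 open 0.0855 F [ 0.4 -0.3  0.4] tilt [-0.    -0.001 -1.   ]
roll 5.278 x 0.979 y 1.115 z -11.708
```

Emit:
carry_out(moves=[{"hand": 1, "x": 0, "y": 0, "z": 0, "roll": 0.88}, {"hand": 1, "x": 0, "y": 0, "z": 0, "roll": 0.88}, {"hand": 1, "x": 0, "y": 0, "z": 0, "roll": 0.88}, {"hand": 1, "x": 0, "y": 0, "z": 0, "roll": 0.88}, {"hand": 1, "x": 0, "y": 0, "z": 0, "roll": 0.88}, {"hand": 1, "x": 0, "y": 0, "z": 0, "roll": 0.88}, {"hand": 1, "x": 0, "y": 0, "z": 0, "roll": 0}])

```text
t: 1.08
tcp_pos: [0.276, 0.5883, 0.2561]
eef_rot: [[0.942, -0.0, -0.334], [0.334, -0.0, 0.942], [-0.0, -1.0, -0.0]]
ft_force: [0.1, -1.3, 0.4]
opening: 0.0856
```

```bash
python3 p.py .5176 .0527 .2 19.5
```

```text
t 1.07 tcp [0.276  0.5883 0.2561] psi 19.53 open 0.0856 F [ 0.1 -1.3  0.4] tilt [-0. -0. -1.]
roll 0.003 x 0.978 y 1.122 z -11.711
```

Emit:
carry_out(moves=[{"hand": 1, "x": 0.08, "y": 0.09, "z": -0.5, "roll": 0}, {"hand": 1, "x": 0.09, "y": 0.1, "z": -1, "roll": 0}, {"hand": 1, "x": 0.09, "y": 0.1, "z": -1, "roll": 0}, {"hand": 1, "x": 0.09, "y": 0.1, "z": -1, "roll": 0}, {"hand": 1, "x": 0.09, "y": 0.1, "z": -1, "roll": 0}, {"hand": 1, "x": 0.09, "y": 0.1, "z": -1, "roll": 0}, {"hand": 1, "x": 0.09, "y": 0.1, "z": -1, "roll": 0}, {"hand": 1, "x": 0.09, "y": 0.1, "z": -1, "roll": 0}, {"hand": 1, "x": 0.09, "y": 0.1, "z": -1, "roll": 0}, {"hand": 1, "x": 0.09, "y": 0.1, "z": -1, "roll": 0}, {"hand": 1, "x": 0.09, "y": 0.1, "z": -1, "roll": 0}, {"hand": 1, "x": 0, "y": 0, "z": -0.8, "roll": 0}])

```text
t: 2.58
tcp_pos: [0.5112, 0.0699, 0.2017]
eef_rot: [[0.942, 0.0, -0.336], [0.336, -0.0, 0.942], [-0.0, -1.0, -0.0]]
ft_force: [1.3, 0.8, 0.5]
opening: 0.0852
```

```bash
python3 p.py .5176 .0527 .068 19.5
```

```text
t 2.58 tcp [0.5112 0.0699 0.2017] psi 19.62 open 0.0852 F [1.3 0.8 0.5] tilt [ 0. -0. -1.]
roll 0.014 x 0.006 y 2.673 z -0.367
```

Emit:
carry_out(moves=[{"hand": 1, "x": 0, "y": 0, "z": 0, "roll": 0}, {"hand": 1, "x": 0, "y": 0, "z": 0, "roll": 0}])

```text
t: 2.82
tcp_pos: [0.5105, 0.0727, 0.2018]
eef_rot: [[0.942, -0.0, -0.336], [0.336, 0.0, 0.942], [-0.0, -1.0, 0.0]]
ft_force: [-0.3, 0.6, 0.4]
opening: 0.0857
```

```bash
python3 p.py .5176 .0527 .068 19.5; python3 - <<'E'
from h import *
c=env.capture("wrist");cv2.imwrite("pics/w1.png",c["image"][:,:,::-1]);print(c["xyz"],c["orientation"])
E
```

```text
t 2.83 tcp [0.5105 0.0727 0.2018] psi 19.6 open 0.0857 F [-0.3  0.6  0.4] tilt [-0.  0. -1.]
roll 0.012 x -0.001 y 2.676 z -0.425
[0.48656844 0.14236103 0.32015291] [[ 0.94213869 -0.32143026 -0.09516977]
 [ 0.33522003  0.90209988  0.27174131]
 [-0.00149324 -0.28792081  0.95765306]]
```

View pics/w1.png

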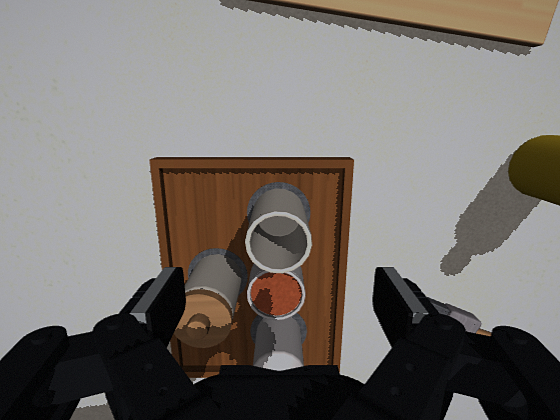

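The wrist view shows the beaker rim centred at about (279,242). I'll check that against the top-camera position.

```bash
python3 - <<'E'
from h import *
c=env.capture("wrist")
print(atz(c,279,242,.09), atz(c,276,294,.05),[proj(c,(.5176,.0527,.09))])
E
```

```text
[0.51774471 0.05461676 0.09      ] [ 0.53836611 -0.01173089  0.05      ] [array([277.98768484, 244.11921491])]
```

Emit:
carry_out(moves=[{"hand": 1, "x": 0, "y": 0.2, "z": -0.23, "roll": 0}, {"hand": 1, "x": 0, "y": 0.4, "z": -0.2, "roll": 0}, {"hand": 1, "x": 0, "y": 0.4, "z": 0, "roll": 0}, {"hand": 1, "x": 0, "y": 0.4, "z": 0, "roll": 0}, {"hand": 1, "x": 0, "y": 0.4, "z": 0, "roll": 0}, {"hand": 1, "x": 0, "y": 0.4, "z": 0, "roll": 0}, {"hand": 1, "x": 0, "y": 0.3, "z": 0, "roll": 0}, {"hand": 1, "x": 0, "y": 0.17, "z": 0, "roll": 0}, {"hand": 1, "x": 0, "y": 0, "z": 0, "roll": 0}])

```text
t: 4.05
tcp_pos: [0.5177, 0.0517, 0.0679]
eef_rot: [[0.943, -0.001, -0.334], [0.334, -0.0, 0.943], [-0.001, -1.0, -0.0]]
ft_force: [1.2, -0.2, -0.3]
opening: 0.0852
```

```bash
python3 p.py .5176 .0527 .068 19.5; python3 - <<'E'
from h import *
c=env.capture("wrist");cv2.imwrite("pics/w2.png",c["image"][:,:,::-1])
E
```

```text
t 4.05 tcp [0.5177 0.0517 0.0679] psi 19.49 open 0.0852 F [ 1.2 -0.2 -0.3] tilt [-0.001 -0.    -1.   ]
roll -0.002 x 0.005 y -0.002 z 0.021
```

View pics/w2.png

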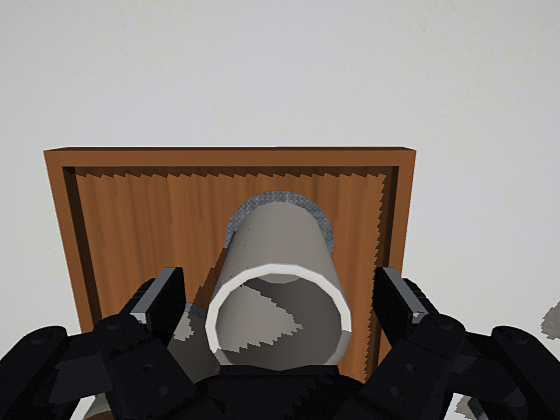

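The beaker is centred between the open jaws, with its rim at about columns 207–352. Closing and lifting.

Emit:
carry_out(moves=[{"hand": 0, "x": 0, "y": 0, "z": 0.02, "roll": 0}, {"hand": 0, "x": 0, "y": 0, "z": 0, "roll": 0}, {"hand": 0, "x": 0, "y": 0, "z": 0, "roll": 0}, {"hand": 0, "x": 0, "y": 0, "z": 0, "roll": 0}, {"hand": 0, "x": 0, "y": 0, "z": 0, "roll": 0}, {"hand": 0, "x": 0, "y": 0, "z": 0, "roll": 0}, {"hand": 0, "x": 0, "y": -0.05, "z": 0, "roll": 0}, {"hand": 0, "x": 0, "y": -0.15, "z": 0, "roll": 0}, {"hand": 0, "x": 0, "y": -0.2, "z": 0, "roll": 0}])

```text
t: 5.22
tcp_pos: [0.5174, 0.0527, 0.0888]
eef_rot: [[0.943, -0.0, -0.333], [0.333, -0.0, 0.943], [-0.001, -1.0, -0.0]]
ft_force: [0.4, 0.8, -3.0]
opening: 0.0509
```

```bash
python3 p.py .6248 .3322 .2 19.5; python3 - <<'E'
from h import *
c=env.capture("wrist");cv2.imwrite("pics/w3.png",c["image"][:,:,::-1])
E
```

```text
t 5.22 tcp [0.5174 0.0527 0.0888] psi 19.48 open 0.0509 F [ 0.4  0.8 -3. ] tilt [-0. -0. -1.]
roll -0.003 x 3.891 y -2.225 z 4.553
```

View pics/w3.png

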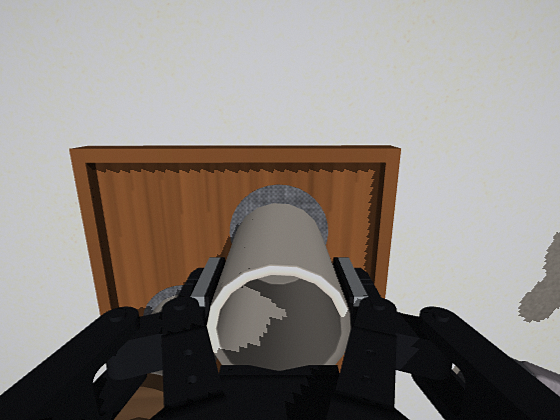

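Emit:
carry_out(moves=[{"hand": 0, "x": 0, "y": -0.4, "z": 0, "roll": 0}, {"hand": 0, "x": 0, "y": -0.6, "z": 0, "roll": 0}, {"hand": 0, "x": 0, "y": -0.6, "z": 0, "roll": 0}, {"hand": 0, "x": 0.2, "y": -0.4, "z": 0.25, "roll": 0}, {"hand": 0, "x": 0.5, "y": -0.2, "z": 0.6, "roll": 0}, {"hand": 0, "x": 0.6, "y": 0, "z": 0.7, "roll": 0}, {"hand": 0, "x": 0.6, "y": 0, "z": 0.7, "roll": 0}, {"hand": 0, "x": 0.6, "y": 0, "z": 0.7, "roll": 0}, {"hand": 0, "x": 0.6, "y": 0, "z": 0.7, "roll": 0}, {"hand": 0, "x": 0.5, "y": 0, "z": 0.6, "roll": 0}, {"hand": 0, "x": 0.29, "y": 0, "z": 0.3, "roll": 0}, {"hand": 0, "x": 0, "y": 0, "z": 0, "roll": 0}])

```text
t: 6.78
tcp_pos: [0.6247, 0.3341, 0.1976]
eef_rot: [[0.942, -0.001, -0.336], [0.336, -0.0, 0.942], [-0.001, -1.0, -0.0]]
ft_force: [0.3, 0.1, -3.2]
opening: 0.0507
```

```bash
python3 p.py .6248 .3322 .0705 19.5
```

```text
t 6.78 tcp [0.6247 0.3341 0.1976] psi 19.63 open 0.0507 F [ 0.3  0.1 -3.2] tilt [-0.001 -0.    -1.   ]
roll 0.015 x -0.012 y 2.543 z -0.037
```

Emit:
carry_out(moves=[{"hand": 0, "x": 0, "y": 0.3, "z": 0, "roll": 0}, {"hand": 0, "x": 0, "y": 0.5, "z": 0, "roll": 0}, {"hand": 0, "x": 0, "y": 0.5, "z": 0, "roll": 0}, {"hand": 0, "x": 0, "y": 0.5, "z": 0, "roll": 0}, {"hand": 0, "x": 0, "y": 0.3, "z": 0, "roll": 0}, {"hand": 0, "x": 0, "y": 0.2, "z": 0, "roll": 0}, {"hand": 0, "x": 0, "y": 0.12, "z": 0, "roll": 0}, {"hand": 0, "x": 0, "y": 0.06, "z": 0, "roll": 0}, {"hand": 0, "x": 0, "y": 0.03, "z": 0, "roll": 0}, {"hand": 0, "x": 0, "y": 0.02, "z": 0, "roll": 0}, {"hand": 0, "x": 0, "y": 0, "z": 0, "roll": 0}])

```text
t: 8.15
tcp_pos: [0.6252, 0.3321, 0.072]
eef_rot: [[0.943, 0.0, -0.334], [0.334, 0.0, 0.943], [0.0, -1.0, 0.0]]
ft_force: [0.4, 0.0, -2.8]
opening: 0.0508
```

```bash
python3 p.py .6248 .3322 .0700 19.5;python3 - <<'E'
from h import *
c=env.capture("wrist");cv2.imwrite("pics/w4.png",c["image"][:,:,::-1])
E
```

```text
t 8.15 tcp [0.6252 0.3321 0.072 ] psi 19.48 open 0.0508 F [ 0.4  0.  -2.8] tilt [ 0.  0. -1.]
roll -0.002 x -0.007 y 0.04 z 0.004
```

View pics/w4.png

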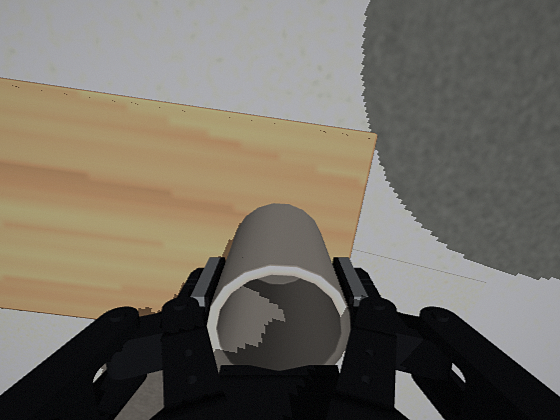

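The beaker hangs just over the board, well inside its edges, and still shows full weight. I'll ease it down in small steps.

Emit:
carry_out(moves=[{"hand": 0, "x": 0, "y": 0.015, "z": 0, "roll": 0}, {"hand": 0, "x": 0, "y": 0.015, "z": 0, "roll": 0}, {"hand": 0, "x": 0, "y": 0.01, "z": 0, "roll": 0}, {"hand": 0, "x": 0, "y": 0, "z": 0, "roll": 0}])

```text
t: 8.7
tcp_pos: [0.6253, 0.3321, 0.0713]
eef_rot: [[0.943, 0.0, -0.333], [0.333, 0.001, 0.943], [0.0, -1.0, 0.0]]
ft_force: [-4.9, -1.7, 8.9]
opening: 0.0512
```

Emit:
carry_out(moves=[{"hand": 0, "x": 0, "y": -0.02, "z": 0, "roll": 0}, {"hand": 0.65, "x": 0, "y": 0, "z": 0, "roll": 0}, {"hand": 0.8, "x": 0, "y": 0, "z": 0, "roll": 0}, {"hand": 0.85, "x": 0, "y": 0, "z": 0, "roll": 0}, {"hand": 0.85, "x": 0, "y": 0, "z": 0, "roll": 0}, {"hand": 0.85, "x": 0, "y": -0.2, "z": 0, "roll": 0}, {"hand": 0.85, "x": 0, "y": -0.5, "z": 0, "roll": 0}, {"hand": 0.85, "x": 0, "y": -0.6, "z": 0, "roll": 0}, {"hand": 0.85, "x": 0, "y": -0.6, "z": 0, "roll": 0}, {"hand": 0.85, "x": 0, "y": -0.5, "z": 0, "roll": 0}, {"hand": 0.85, "x": 0, "y": -0.2, "z": 0, "roll": 0}, {"hand": 0.85, "x": 0, "y": 0, "z": 0, "roll": 0}])

```text
t: 10.2
tcp_pos: [0.6253, 0.3322, 0.2014]
eef_rot: [[0.943, 0.001, -0.334], [0.334, 0.001, 0.943], [0.001, -1.0, 0.0]]
ft_force: [-0.9, 0.2, -0.0]
opening: 0.0728
```

```bash
python3 p.py .5642 -.0793 .2 19.5; python3 - <<'E'
from h import *
c=env.capture("scene");cv2.imwrite("pics/sc4.png",c["image"][:,:,::-1])
E
```

```text
t 10.2 tcp [0.6253 0.3322 0.2014] psi 19.48 open 0.0728 F [-0.9  0.2 -0. ] tilt [ 0.001  0.001 -1.   ]
roll -0.002 x -3.899 y 0.028 z -7.35
```

View pics/sc4.png

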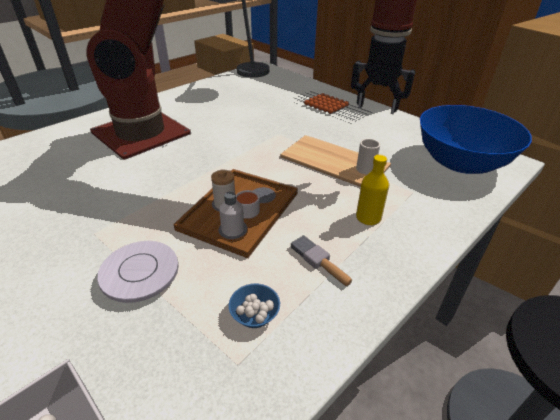

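The beaker stands upright on the board at about (369,155). The bottle is next.

Emit:
carry_out(moves=[{"hand": 1, "x": -0.15, "y": 0, "z": -0.3, "roll": 0}, {"hand": 1, "x": -0.35, "y": 0, "z": -0.65, "roll": 0}, {"hand": 1, "x": -0.4, "y": 0, "z": -0.75, "roll": 0}, {"hand": 1, "x": -0.4, "y": 0, "z": -0.75, "roll": 0}, {"hand": 1, "x": -0.4, "y": 0, "z": -0.75, "roll": 0}, {"hand": 1, "x": -0.4, "y": 0, "z": -0.75, "roll": 0}, {"hand": 1, "x": -0.4, "y": 0, "z": -0.75, "roll": 0}, {"hand": 1, "x": -0.4, "y": 0, "z": -0.75, "roll": 0}, {"hand": 1, "x": -0.4, "y": 0, "z": -0.75, "roll": 0}, {"hand": 1, "x": -0.4, "y": 0, "z": -0.75, "roll": 0}, {"hand": 1, "x": -0.2, "y": 0, "z": -0.4, "roll": 0}, {"hand": 1, "x": 0, "y": 0, "z": 0, "roll": 0}])

```text
t: 11.75
tcp_pos: [0.5624, -0.0824, 0.2002]
eef_rot: [[0.944, -0.001, -0.329], [0.329, -0.0, 0.944], [-0.001, -1.0, -0.0]]
ft_force: [-0.2, 1.0, -0.5]
opening: 0.0853
```

```bash
python3 p.py .5642 -.0793 .069 19.5; python3 - <<'E'
from h import *
c=env.capture("wrist");cv2.imwrite("pics/w5.png",c["image"][:,:,::-1]);print(proj(c,(.5642,-.0793,.106)))
E
```

```text
t 11.75 tcp [ 0.5624 -0.0824  0.2002] psi 19.22 open 0.0853 F [-0.2  1.  -0.5] tilt [-0.001 -0.    -1.   ]
roll -0.033 x 0.056 y 2.625 z 0.047
[282.25310521 221.60908858]
```

View pics/w5.png

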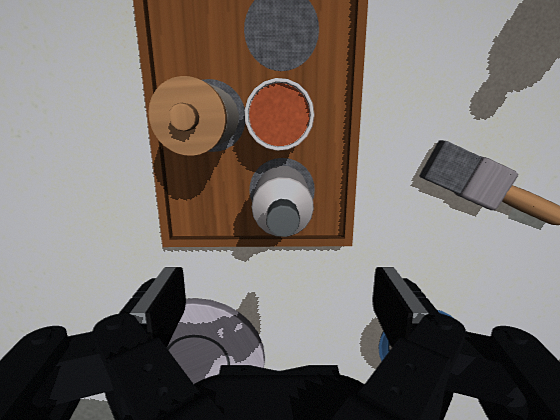

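The wrist view shows the bottle cap top at about (282,217), within about 2 mm of the prediction. Descending.

Emit:
carry_out(moves=[{"hand": 1, "x": 0.05, "y": 0.2, "z": 0.03, "roll": 0}, {"hand": 1, "x": 0, "y": 0.4, "z": 0, "roll": 0}, {"hand": 1, "x": 0, "y": 0.4, "z": 0, "roll": 0}, {"hand": 1, "x": 0, "y": 0.4, "z": 0, "roll": 0}, {"hand": 1, "x": 0, "y": 0.4, "z": 0, "roll": 0}, {"hand": 1, "x": 0, "y": 0.4, "z": 0, "roll": 0}, {"hand": 1, "x": 0, "y": 0.3, "z": 0, "roll": 0}, {"hand": 1, "x": 0, "y": 0.12, "z": 0, "roll": 0}, {"hand": 1, "x": 0, "y": 0, "z": 0, "roll": 0}])

```text
t: 12.92
tcp_pos: [0.5656, -0.0772, 0.0696]
eef_rot: [[0.943, -0.0, -0.333], [0.333, -0.0, 0.943], [-0.0, -1.0, -0.0]]
ft_force: [0.5, 0.0, -0.1]
opening: 0.0854
```

```bash
python3 p.py .5642 -.0793 .069 19.5; python3 - <<'E'
from h import *
c=env.capture("wrist");cv2.imwrite("pics/w6.png",c["image"][:,:,::-1])
E
```

```text
t 12.93 tcp [ 0.5656 -0.0772  0.0696] psi 19.48 open 0.0854 F [ 0.5  0.  -0.1] tilt [-0. -0. -1.]
roll -0.002 x -0.041 y 0.013 z -0.031
```

View pics/w6.png

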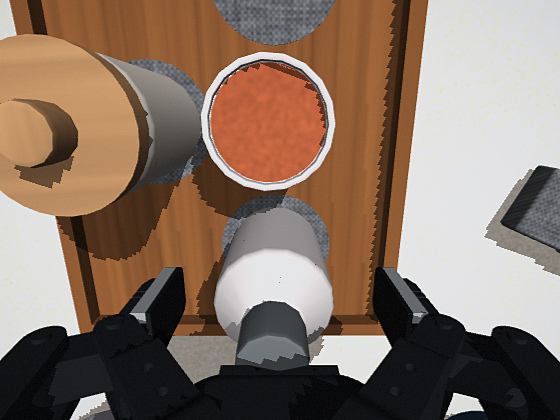

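Emit:
carry_out(moves=[{"hand": 1, "x": -0.04, "y": 0.01, "z": -0.03, "roll": 0}, {"hand": 1, "x": 0, "y": 0, "z": 0, "roll": 0}, {"hand": 0, "x": 0, "y": 0, "z": 0, "roll": 0}, {"hand": 0, "x": 0, "y": 0, "z": 0, "roll": 0}, {"hand": 0, "x": 0, "y": 0, "z": 0, "roll": 0}, {"hand": 0, "x": 0, "y": 0, "z": 0, "roll": 0}, {"hand": 0, "x": 0, "y": 0, "z": 0, "roll": 0}, {"hand": 0, "x": 0, "y": 0, "z": 0, "roll": 0}, {"hand": 0, "x": 0, "y": -0.05, "z": 0, "roll": 0}, {"hand": 0, "x": 0, "y": -0.15, "z": 0, "roll": 0}, {"hand": 0, "x": 0, "y": -0.2, "z": 0, "roll": 0}, {"hand": 0, "x": 0, "y": 0, "z": 0, "roll": 0}])

```text
t: 14.48
tcp_pos: [0.565, -0.0793, 0.0904]
eef_rot: [[0.943, 0.002, -0.334], [0.334, 0.0, 0.943], [0.002, -1.0, -0.001]]
ft_force: [0.0, -0.0, -3.1]
opening: 0.0485
```

```bash
python3 p.py .5317 .3134 .2 19.5; python3 - <<'E'
from h import *
c=env.capture("wrist");cv2.imwrite("pics/w7.png",c["image"][:,:,::-1])
E
```

```text
t 14.47 tcp [ 0.565  -0.0793  0.0904] psi 19.48 open 0.0485 F [ 0.  -0.  -3.1] tilt [ 0.002  0.    -1.   ]
roll -0.002 x 1.995 y -2.191 z 7.626
```

View pics/w7.png

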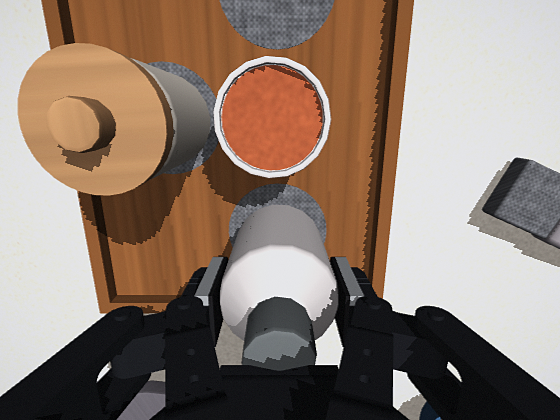

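The bottle is held upright, with its weight on the wrist. Lifting and carrying it to the middle of the board.

Emit:
carry_out(moves=[{"hand": 0, "x": 0, "y": -0.4, "z": 0, "roll": 0}, {"hand": 0, "x": 0, "y": -0.6, "z": 0, "roll": 0}, {"hand": 0, "x": 0, "y": -0.6, "z": 0, "roll": 0}, {"hand": 0, "x": 0, "y": -0.6, "z": 0, "roll": 0}, {"hand": 0, "x": 0.1, "y": 0, "z": 0.3, "roll": 0}, {"hand": 0, "x": 0.15, "y": 0, "z": 0.6, "roll": 0}, {"hand": 0, "x": 0.2, "y": 0, "z": 0.75, "roll": 0}, {"hand": 0, "x": 0.2, "y": 0, "z": 0.75, "roll": 0}, {"hand": 0, "x": 0.2, "y": 0, "z": 0.75, "roll": 0}, {"hand": 0, "x": 0.2, "y": 0, "z": 0.75, "roll": 0}, {"hand": 0, "x": 0.2, "y": 0, "z": 0.75, "roll": 0}, {"hand": 0, "x": 0.2, "y": 0, "z": 0.75, "roll": 0}])

```text
t: 16.02
tcp_pos: [0.5411, 0.2017, 0.1975]
eef_rot: [[0.942, -0.002, -0.334], [0.334, -0.001, 0.942], [-0.002, -1.0, 0.0]]
ft_force: [0.6, -0.4, -3.0]
opening: 0.0485
```

Emit:
carry_out(moves=[{"hand": 0, "x": 0.2, "y": 0, "z": 0.75, "roll": 0}, {"hand": 0, "x": 0.2, "y": 0, "z": 0.75, "roll": 0}, {"hand": 0, "x": 0.15, "y": 0, "z": 0.5, "roll": 0}, {"hand": 0, "x": 0, "y": 0, "z": 0.2, "roll": 0}, {"hand": 0, "x": 0, "y": 0, "z": 0, "roll": 0}, {"hand": 0, "x": 0, "y": 0, "z": 0, "roll": 0}])

```text
t: 16.77
tcp_pos: [0.5324, 0.3105, 0.1993]
eef_rot: [[0.943, 0.0, -0.331], [0.331, -0.001, 0.943], [-0.0, -1.0, -0.001]]
ft_force: [-0.3, -0.4, -2.5]
opening: 0.0483
```

```bash
python3 p.py .5317 .3134 .073 19.5
```

```text
t 16.77 tcp [0.5324 0.3105 0.1993] psi 19.35 open 0.0483 F [-0.3 -0.4 -2.5] tilt [ 0.    -0.001 -1.   ]
roll -0.017 x 0.006 y 2.527 z 0.059
```

Emit:
carry_out(moves=[{"hand": 0, "x": 0, "y": 0.3, "z": 0.05, "roll": 0}, {"hand": 0, "x": 0, "y": 0.5, "z": 0, "roll": 0}, {"hand": 0, "x": 0, "y": 0.5, "z": 0, "roll": 0}, {"hand": 0, "x": 0, "y": 0.5, "z": 0, "roll": 0}, {"hand": 0, "x": 0, "y": 0.3, "z": 0, "roll": 0}, {"hand": 0, "x": 0, "y": 0.2, "z": 0, "roll": 0}, {"hand": 0, "x": 0, "y": 0.12, "z": 0, "roll": 0}, {"hand": 0, "x": 0, "y": 0.06, "z": 0, "roll": 0}, {"hand": 0, "x": 0, "y": 0.02, "z": 0, "roll": 0}, {"hand": 0, "x": 0, "y": 0, "z": 0, "roll": 0}])

```text
t: 18.02
tcp_pos: [0.5312, 0.3149, 0.0747]
eef_rot: [[0.943, 0.0, -0.334], [0.334, 0.0, 0.943], [0.001, -1.0, 0.0]]
ft_force: [0.1, -0.4, -3.7]
opening: 0.0482
```

Emit:
carry_out(moves=[{"hand": 0, "x": 0, "y": 0.015, "z": 0, "roll": 0}, {"hand": 0, "x": 0, "y": 0, "z": 0, "roll": 0}])

```text
t: 18.27
tcp_pos: [0.531, 0.3148, 0.0737]
eef_rot: [[0.943, 0.0, -0.333], [0.333, 0.0, 0.943], [0.0, -1.0, 0.0]]
ft_force: [0.0, 0.1, -3.2]
opening: 0.0484
```

Emit:
carry_out(moves=[{"hand": 0, "x": 0, "y": 0.015, "z": 0, "roll": 0}, {"hand": 0, "x": 0, "y": 0, "z": 0, "roll": 0}])

```text
t: 18.52
tcp_pos: [0.531, 0.3147, 0.0728]
eef_rot: [[0.943, -0.0, -0.333], [0.333, -0.0, 0.943], [-0.0, -1.0, -0.0]]
ft_force: [0.8, 0.0, -2.7]
opening: 0.0486
```

```bash
python3 p.py
```

```text
t 18.52 tcp [0.531  0.3147 0.0728] psi 19.48 open 0.0486 F [ 0.8  0.  -2.7] tilt [-0. -0. -1.]
```

Emit:
carry_out(moves=[{"hand": 0, "x": 0, "y": 0.015, "z": 0, "roll": 0}, {"hand": 0, "x": 0, "y": 0, "z": 0, "roll": 0}])

```text
t: 18.77
tcp_pos: [0.531, 0.3147, 0.072]
eef_rot: [[0.943, -0.0, -0.333], [0.333, -0.0, 0.943], [-0.0, -1.0, -0.0]]
ft_force: [0.2, 0.5, -1.9]
opening: 0.0482
```

Emit:
carry_out(moves=[{"hand": 0, "x": 0, "y": 0.006, "z": 0, "roll": 0}, {"hand": 0.65, "x": 0, "y": 0, "z": 0, "roll": 0}, {"hand": 0.8, "x": 0, "y": 0, "z": 0, "roll": 0}, {"hand": 0.85, "x": 0, "y": 0, "z": 0, "roll": 0}, {"hand": 0.85, "x": 0, "y": 0, "z": 0, "roll": 0}, {"hand": 0.85, "x": 0, "y": -0.2, "z": 0, "roll": 0}, {"hand": 0.85, "x": 0, "y": -0.5, "z": 0, "roll": 0}, {"hand": 0.85, "x": 0, "y": -0.6, "z": 0, "roll": 0}, {"hand": 0.85, "x": 0, "y": -0.6, "z": 0, "roll": 0}, {"hand": 0.85, "x": 0, "y": -0.5, "z": 0, "roll": 0}, {"hand": 0.85, "x": 0, "y": -0.2, "z": 0, "roll": 0}, {"hand": 0.85, "x": 0, "y": 0, "z": 0, "roll": 0}])

```text
t: 20.27
tcp_pos: [0.5312, 0.3148, 0.2022]
eef_rot: [[0.943, 0.001, -0.333], [0.333, 0.001, 0.943], [0.001, -1.0, 0.0]]
ft_force: [0.5, -0.4, -0.6]
opening: 0.0724
```

```bash
python3 p.py .4798 -.035 .2 109.5; python3 - <<'E'
from h import *
c=env.capture("scene");cv2.imwrite("pics/sc5.png",c["image"][:,:,::-1])
E
```

```text
t 20.27 tcp [0.5312 0.3148 0.2022] psi 19.48 open 0.0724 F [ 0.5 -0.4 -0.6] tilt [ 0.001  0.001 -1.   ]
roll -10.474 x -6.252 y 0.045 z 3.304
```

View pics/sc5.png

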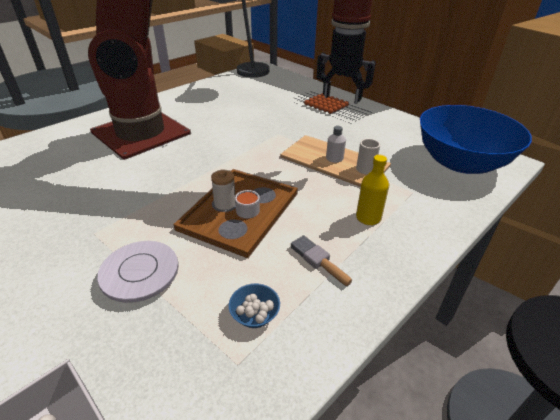

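Both are upright on the board. For the jar I'll turn 60° so the fingers clear the pot.

Emit:
carry_out(moves=[{"hand": 1, "x": 0, "y": 0, "z": 0, "roll": 0.8}, {"hand": 1, "x": 0, "y": 0, "z": 0, "roll": 0.9}, {"hand": 1, "x": 0, "y": 0, "z": 0, "roll": 0.9}, {"hand": 1, "x": 0, "y": 0, "z": 0, "roll": 0.9}, {"hand": 1, "x": 0, "y": 0, "z": 0, "roll": 0.9}, {"hand": 1, "x": 0, "y": 0, "z": 0, "roll": 0.9}, {"hand": 1, "x": 0, "y": 0, "z": 0, "roll": 0.9}, {"hand": 1, "x": 0, "y": 0, "z": 0, "roll": 0.78}, {"hand": 1, "x": 0, "y": 0, "z": 0, "roll": 0}])

```text
t: 21.45
tcp_pos: [0.5305, 0.3145, 0.2005]
eef_rot: [[0.761, -0.001, 0.649], [-0.649, -0.002, 0.761], [-0.0, -1.0, -0.002]]
ft_force: [-0.1, -1.1, 0.2]
opening: 0.0853
```

```bash
python3 p.py .4798 -.035 .2
```

```text
t 21.45 tcp [0.5305 0.3145 0.2005] psi -40.46 open 0.0853 F [-0.1 -1.1  0.2] tilt [-0.001 -0.002 -1.   ]
roll -0.0 x 3.765 y 0.01 z -5.976
```

Emit:
carry_out(moves=[{"hand": 1, "x": 0.2, "y": 0, "z": -0.3, "roll": 0}, {"hand": 1, "x": 0.38, "y": 0, "z": -0.6, "roll": 0}, {"hand": 1, "x": 0.41, "y": 0, "z": -0.65, "roll": 0}, {"hand": 1, "x": 0.41, "y": 0, "z": -0.65, "roll": 0}, {"hand": 1, "x": 0.41, "y": 0, "z": -0.65, "roll": 0}, {"hand": 1, "x": 0.41, "y": 0, "z": -0.65, "roll": 0}, {"hand": 1, "x": 0.41, "y": 0, "z": -0.65, "roll": 0}, {"hand": 1, "x": 0.41, "y": 0, "z": -0.65, "roll": 0}, {"hand": 1, "x": 0.41, "y": 0, "z": -0.65, "roll": 0}, {"hand": 1, "x": 0.31, "y": 0, "z": -0.5, "roll": 0}, {"hand": 1, "x": 0, "y": 0, "z": 0, "roll": 0}, {"hand": 1, "x": 0, "y": 0, "z": 0, "roll": 0}])

```text
t: 22.95
tcp_pos: [0.4803, -0.0336, 0.2016]
eef_rot: [[0.761, -0.0, 0.649], [-0.649, 0.001, 0.761], [-0.001, -1.0, 0.0]]
ft_force: [0.4, -0.2, 0.2]
opening: 0.0851
```

```bash
python3 p.py .4798 -.035 .068 -40.5;python3 - <<'E'
from h import *
c=env.capture("wrist");cv2.imwrite("pics/w8.png",c["image"][:,:,::-1]);print(proj(c,(.4798,-.035,.102)))
E
```

```text
t 22.95 tcp [ 0.4803 -0.0336  0.2016] psi -40.47 open 0.0851 F [ 0.4 -0.2  0.2] tilt [-0.     0.001 -1.   ]
roll 0.004 x 0.01 y 2.672 z -0.027
[279.52116551 224.49655382]
```

View pics/w8.png

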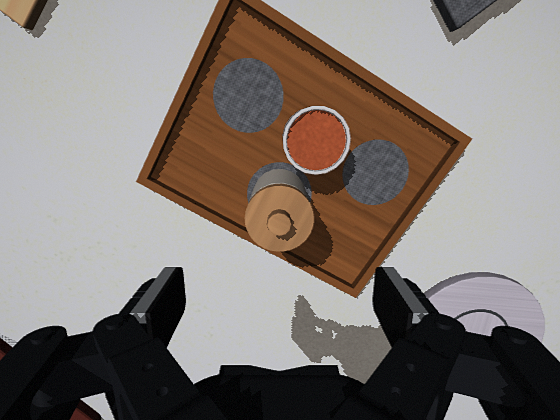

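The knob appears at (280,223) against a prediction of (279.5,224.5). Two empty coasters are visible at about (249,95) and (376,172), which I'll use to check the coaster positions.

```bash
python3 - <<'E'
from h import *
c=env.capture("wrist");print(atz(c,249,95,.01),atz(c,376.5,172.5,.01))
E
```

```text
[0.51882737 0.05373965 0.01      ] [ 0.56564815 -0.07930866  0.01      ]
```

Emit:
carry_out(moves=[{"hand": 1, "x": 0.01, "y": 0.2, "z": -0.03, "roll": 0}, {"hand": 1, "x": 0, "y": 0.4, "z": 0, "roll": 0}, {"hand": 1, "x": 0, "y": 0.4, "z": 0, "roll": 0}, {"hand": 1, "x": 0, "y": 0.4, "z": 0, "roll": 0}, {"hand": 1, "x": 0, "y": 0.4, "z": 0, "roll": 0}, {"hand": 1, "x": 0, "y": 0.4, "z": 0, "roll": 0}, {"hand": 1, "x": 0, "y": 0.3, "z": 0, "roll": 0}, {"hand": 1, "x": 0, "y": 0.17, "z": 0, "roll": 0}, {"hand": 1, "x": 0, "y": 0, "z": 0, "roll": 0}])

```text
t: 24.18
tcp_pos: [0.4798, -0.0352, 0.0679]
eef_rot: [[0.76, -0.001, 0.65], [-0.65, -0.001, 0.76], [-0.0, -1.0, -0.001]]
ft_force: [-0.6, -0.2, 0.5]
opening: 0.0852
```

```bash
python3 p.py .4798 -.035 .068 -40.5;python3 - <<'E'
from h import *
c=env.capture("wrist");cv2.imwrite("pics/w9.png",c["image"][:,:,::-1])
E
```

```text
t 24.18 tcp [ 0.4798 -0.0352  0.0679] psi -40.51 open 0.0852 F [-0.6 -0.2  0.5] tilt [-0.001 -0.001 -1.   ]
roll -0.001 x -0.003 y -0.002 z 0.002
```

View pics/w9.png

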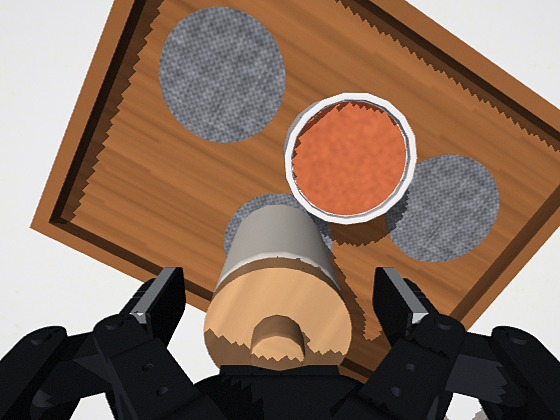

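The jar is centred between the jaws, at about column 278. Gripping.

Emit:
carry_out(moves=[{"hand": 0, "x": 0, "y": 0, "z": 0, "roll": 0}, {"hand": 0, "x": 0, "y": 0, "z": 0, "roll": 0}, {"hand": 0, "x": 0, "y": 0, "z": 0, "roll": 0}, {"hand": 0, "x": 0, "y": 0, "z": 0, "roll": 0}, {"hand": 0, "x": 0, "y": 0, "z": 0, "roll": 0}, {"hand": 0, "x": 0, "y": 0, "z": 0, "roll": 0}, {"hand": 0, "x": 0, "y": -0.05, "z": 0, "roll": 0}, {"hand": 0, "x": 0, "y": -0.15, "z": 0, "roll": 0}, {"hand": 0, "x": 0, "y": -0.4, "z": 0, "roll": 0}, {"hand": 0, "x": 0, "y": -0.6, "z": 0, "roll": 0}, {"hand": 0, "x": 0, "y": -0.6, "z": 0, "roll": 0}, {"hand": 0, "x": 0, "y": -0.6, "z": 0, "roll": 0}])

```text
t: 25.72
tcp_pos: [0.4799, -0.0353, 0.1895]
eef_rot: [[0.76, 0.0, 0.65], [-0.65, 0.0, 0.76], [0.0, -1.0, 0.0]]
ft_force: [0.8, -0.1, -2.2]
opening: 0.0503
```

Emit:
carry_out(moves=[{"hand": 0, "x": 0, "y": -0.3, "z": 0, "roll": 0}, {"hand": 0, "x": 0, "y": 0, "z": 0, "roll": 0}])

```text
t: 25.98
tcp_pos: [0.4805, -0.0349, 0.2038]
eef_rot: [[0.76, 0.001, 0.649], [-0.649, 0.001, 0.76], [0.0, -1.0, 0.002]]
ft_force: [0.2, -0.4, -3.2]
opening: 0.0507
```

```bash
python3 p.py .4386 .2946 .2
```

```text
t 25.98 tcp [ 0.4805 -0.0349  0.2038] psi -40.5 open 0.0507 F [ 0.2 -0.4 -3.2] tilt [ 0.001  0.001 -1.   ]
roll -0.0 x -4.917 y 0.076 z 4.468
```

Emit:
carry_out(moves=[{"hand": 0, "x": -0.25, "y": 0, "z": 0.22, "roll": 0}, {"hand": 0, "x": -0.5, "y": 0, "z": 0.45, "roll": 0}, {"hand": 0, "x": -0.55, "y": 0, "z": 0.5, "roll": 0}, {"hand": 0, "x": -0.55, "y": 0, "z": 0.5, "roll": 0}, {"hand": 0, "x": -0.55, "y": 0, "z": 0.5, "roll": 0}, {"hand": 0, "x": -0.55, "y": 0, "z": 0.5, "roll": 0}, {"hand": 0, "x": -0.55, "y": 0, "z": 0.5, "roll": 0}, {"hand": 0, "x": -0.55, "y": 0, "z": 0.5, "roll": 0}, {"hand": 0, "x": -0.55, "y": 0, "z": 0.5, "roll": 0}, {"hand": 0, "x": -0.32, "y": 0, "z": 0.3, "roll": 0}, {"hand": 0, "x": 0, "y": 0, "z": 0, "roll": 0}, {"hand": 0, "x": 0, "y": 0, "z": 0, "roll": 0}])

```text
t: 27.48
tcp_pos: [0.4386, 0.2932, 0.2027]
eef_rot: [[0.759, -0.001, 0.651], [-0.651, -0.001, 0.759], [0.0, -1.0, -0.001]]
ft_force: [0.2, -0.2, -2.4]
opening: 0.0505
```

```bash
python3 p.py .4386 .2946 .073
```

```text
t 27.48 tcp [0.4386 0.2932 0.2027] psi -40.59 open 0.0505 F [ 0.2 -0.2 -2.4] tilt [-0.001 -0.001 -1.   ]
roll -0.0 x -0.018 y 2.594 z 0.022
```

Emit:
carry_out(moves=[{"hand": 0, "x": 0, "y": 0.3, "z": 0, "roll": 0}, {"hand": 0, "x": 0, "y": 0.5, "z": 0, "roll": 0}, {"hand": 0, "x": 0, "y": 0.5, "z": 0, "roll": 0}, {"hand": 0, "x": 0, "y": 0.5, "z": 0, "roll": 0}, {"hand": 0, "x": 0, "y": 0.35, "z": 0, "roll": 0}, {"hand": 0, "x": 0, "y": 0.22, "z": 0, "roll": 0}, {"hand": 0, "x": 0, "y": 0.14, "z": 0, "roll": 0}, {"hand": 0, "x": 0, "y": 0.06, "z": 0, "roll": 0}, {"hand": 0, "x": 0, "y": 0.02, "z": 0, "roll": 0}, {"hand": 0, "x": 0, "y": 0, "z": 0, "roll": 0}])

```text
t: 28.72
tcp_pos: [0.4384, 0.2948, 0.0741]
eef_rot: [[0.76, 0.0, 0.65], [-0.65, 0.0, 0.76], [-0.0, -1.0, 0.001]]
ft_force: [1.4, -1.0, -2.2]
opening: 0.0504
```

Emit:
carry_out(moves=[{"hand": 0, "x": 0, "y": 0.015, "z": 0, "roll": 0}, {"hand": 0, "x": 0, "y": 0, "z": 0, "roll": 0}])

```text
t: 28.98
tcp_pos: [0.4383, 0.2947, 0.0731]
eef_rot: [[0.76, 0.0, 0.65], [-0.65, 0.0, 0.76], [-0.0, -1.0, 0.0]]
ft_force: [-0.4, 0.5, -2.4]
opening: 0.0508
```

Emit:
carry_out(moves=[{"hand": 0, "x": 0, "y": 0.02, "z": 0, "roll": 0}, {"hand": 0, "x": 0, "y": 0.01, "z": 0, "roll": 0}, {"hand": 0, "x": 0, "y": 0, "z": 0, "roll": 0}])

```text
t: 29.35
tcp_pos: [0.4382, 0.2946, 0.0714]
eef_rot: [[0.76, -0.0, 0.65], [-0.65, -0.0, 0.76], [0.0, -1.0, -0.0]]
ft_force: [-0.3, -0.1, -2.8]
opening: 0.0508
```

Emit:
carry_out(moves=[{"hand": 0, "x": 0, "y": 0.015, "z": 0, "roll": 0}, {"hand": 0, "x": 0, "y": 0, "z": 0, "roll": 0}])

```text
t: 29.6
tcp_pos: [0.4383, 0.2947, 0.0711]
eef_rot: [[0.76, -0.0, 0.65], [-0.65, 0.0, 0.76], [-0.0, -1.0, 0.0]]
ft_force: [-2.2, -0.4, 4.3]
opening: 0.0508
```

Contact. Releasing and rising.

Emit:
carry_out(moves=[{"hand": 0, "x": 0, "y": -0.008, "z": 0, "roll": 0}, {"hand": 0.65, "x": 0, "y": 0, "z": 0, "roll": 0}, {"hand": 0.8, "x": 0, "y": 0, "z": 0, "roll": 0}, {"hand": 0.9, "x": 0, "y": 0, "z": 0, "roll": 0}, {"hand": 0.9, "x": 0, "y": 0, "z": 0, "roll": 0}, {"hand": 0.9, "x": 0, "y": -0.2, "z": 0, "roll": 0}, {"hand": 0.9, "x": 0, "y": -0.5, "z": 0, "roll": 0}, {"hand": 0.9, "x": 0, "y": -0.6, "z": 0, "roll": 0}, {"hand": 0.9, "x": 0, "y": -0.6, "z": 0, "roll": 0}, {"hand": 0.9, "x": 0, "y": -0.5, "z": 0, "roll": 0}, {"hand": 0.9, "x": 0, "y": -0.2, "z": 0, "roll": 0}, {"hand": 0.9, "x": 0, "y": 0, "z": 0, "roll": 0}])

```text
t: 31.1
tcp_pos: [0.4384, 0.2948, 0.2015]
eef_rot: [[0.76, 0.001, 0.65], [-0.65, 0.001, 0.76], [-0.0, -1.0, 0.001]]
ft_force: [0.7, 0.7, -1.1]
opening: 0.0767
```

```bash
python3 p.py .5385 -.013 .16; python3 - <<'E'
from h import *
c=env.capture("scene");cv2.imwrite("pics/sc6.png",c["image"][:,:,::-1])
E
```

```text
t 31.1 tcp [0.4384 0.2948 0.2015] psi -40.51 open 0.0767 F [ 0.7  0.7 -1.1] tilt [ 0.001  0.001 -1.   ]
roll -0.0 x 5.521 y 0.831 z -3.38
```

View pics/sc6.png

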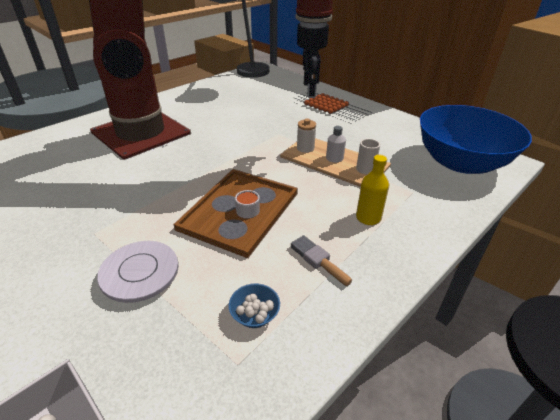

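All three stand on the board: jar (307,136), bottle (336,145) and beaker (369,155). Now the pot.

Emit:
carry_out(moves=[{"hand": 1, "x": 0.2, "y": 0, "z": -0.12, "roll": 0}, {"hand": 1, "x": 0.5, "y": 0, "z": -0.3, "roll": 0}, {"hand": 1, "x": 0.6, "y": 0, "z": -0.37, "roll": 0}, {"hand": 1, "x": 0.6, "y": 0, "z": -0.37, "roll": 0}, {"hand": 1, "x": 0.6, "y": 0.1, "z": -0.37, "roll": 0}, {"hand": 1, "x": 0.6, "y": 0.1, "z": -0.37, "roll": 0}, {"hand": 1, "x": 0.6, "y": 0.2, "z": -0.37, "roll": 0}, {"hand": 1, "x": 0.6, "y": 0.2, "z": -0.37, "roll": 0}, {"hand": 1, "x": 0.6, "y": 0.15, "z": -0.37, "roll": 0}, {"hand": 1, "x": 0.43, "y": 0.08, "z": -0.25, "roll": 0}, {"hand": 1, "x": 0.19, "y": 0, "z": -0.12, "roll": 0}, {"hand": 1, "x": 0, "y": 0, "z": 0, "roll": 0}])

```text
t: 32.65
tcp_pos: [0.5381, -0.0139, 0.1594]
eef_rot: [[0.759, -0.001, 0.651], [-0.651, -0.0, 0.759], [-0.0, -1.0, -0.001]]
ft_force: [0.3, 0.2, -0.2]
opening: 0.0855
```

```bash
python3 p.py .5385 -.013 .047 -40.5;python3 - <<'E'
from h import *
c=env.capture("wrist");cv2.imwrite("pics/w10.png",c["image"][:,:,::-1]);print(proj(c,(.5385,-.013,.05)))
E
```

```text
t 32.65 tcp [ 0.5381 -0.0139  0.1594] psi -40.6 open 0.0855 F [ 0.3  0.2 -0.2] tilt [-0.001 -0.    -1.   ]
roll -0.011 x -0.004 y 2.248 z 0.019
[278.45769434 217.10469984]
```

View pics/w10.png

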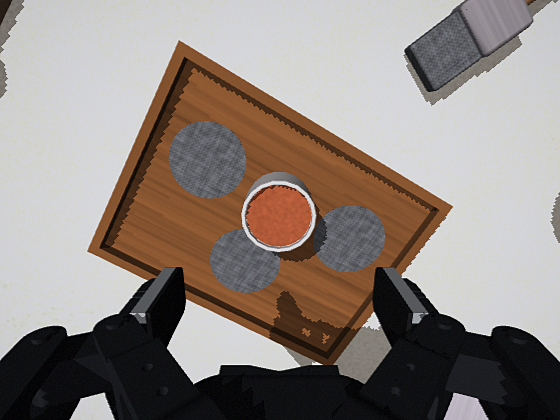

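The pot rim is centred at about (279,216), matching the prediction. All three coasters are visible, so I'll measure them here.

```bash
python3 - <<'E'
from h import *
c=env.capture("wrist");im=c["image"].astype(int)
sp=im.max(2)-im.min(2);m=((sp<28)&(im.mean(2)>55)&(im.mean(2)<140)).astype(np.uint8)
m=cv2.morphologyEx(m,cv2.MORPH_CLOSE,np.ones((5,5)));m=cv2.morphologyEx(m,cv2.MORPH_OPEN,np.ones((7,7)))
n,l,st,ce=cv2.connectedComponentsWithStats(m)
for i in range(1,n):
    if 1500<st[i,4]<8000:
        ct,_=cv2.findContours((l==i).astype(np.uint8),cv2.RETR_EXTERNAL,cv2.CHAIN_APPROX_NONE)
        W=np.array([atz(c,u,v,.01)[:2] for u,v in ct[0][:,0]],np.float32)
        A=np.c_[2*W,np.ones(len(W))];s=np.linalg.lstsq(A,(W**2).sum(1),rcond=None)[0]
        print(st[i].tolist(),"circle",np.round(s[:2],4),"dia",round(2*np.sqrt(s[2]+s[0]**2+s[1]**2),4),"enclosing",cv2.minEnclosingCircle(W))
E
```

```text
[412, 0, 145, 104, 6935] circle [ 0.7312 -0.0176] dia 0.0714 enclosing ((0.7356347441673279, -0.020716767758131027), 0.05530393123626709)
[170, 122, 77, 77, 4660] circle [0.5171 0.0533] dia 0.0632 enclosing ((0.5171303749084473, 0.053140267729759216), 0.03219233825802803)
[308, 206, 77, 67, 3709] circle [ 0.564 -0.079] dia 0.0628 enclosing ((0.5621018409729004, -0.07677597552537918), 0.0350586362183094)
[211, 229, 70, 64, 3317] circle [ 0.4777 -0.0349] dia 0.0615 enclosing ((0.47921040654182434, -0.03480878472328186), 0.03231692686676979)
[338, 328, 52, 54, 1859] circle [ 0.5004 -0.1879] dia 0.0551 enclosing ((0.5009522438049316, -0.18814685940742493), 0.033189013600349426)
```

Emit:
carry_out(moves=[{"hand": 1, "x": 0, "y": 0.2, "z": 0.02, "roll": 0}, {"hand": 1, "x": 0, "y": 0.4, "z": 0, "roll": 0}, {"hand": 1, "x": 0, "y": 0.4, "z": 0, "roll": 0}, {"hand": 1, "x": 0, "y": 0.4, "z": 0, "roll": 0}, {"hand": 1, "x": 0, "y": 0.35, "z": 0, "roll": 0}, {"hand": 1, "x": 0, "y": 0.25, "z": 0, "roll": 0}, {"hand": 1, "x": 0, "y": 0.15, "z": 0, "roll": 0}, {"hand": 1, "x": 0, "y": 0.08, "z": 0, "roll": 0}, {"hand": 1, "x": 0, "y": 0.02, "z": 0, "roll": 0}, {"hand": 1, "x": 0, "y": 0, "z": 0, "roll": 0}])

```text
t: 34.0
tcp_pos: [0.5392, -0.0124, 0.0475]
eef_rot: [[0.76, 0.0, 0.65], [-0.65, 0.0, 0.76], [0.0, -1.0, 0.0]]
ft_force: [0.3, -0.1, 0.1]
opening: 0.0852
```

```bash
python3 p.py .5385 -.013 .047 -40.5;python3 - <<'E'
from h import *
c=env.capture("wrist");cv2.imwrite("pics/w11.png",c["image"][:,:,::-1])
E
```

```text
t 34.0 tcp [ 0.5392 -0.0124  0.0475] psi -40.51 open 0.0852 F [ 0.3 -0.1  0.1] tilt [ 0.  0. -1.]
roll -0.002 x -0.003 y 0.01 z -0.018
```

View pics/w11.png

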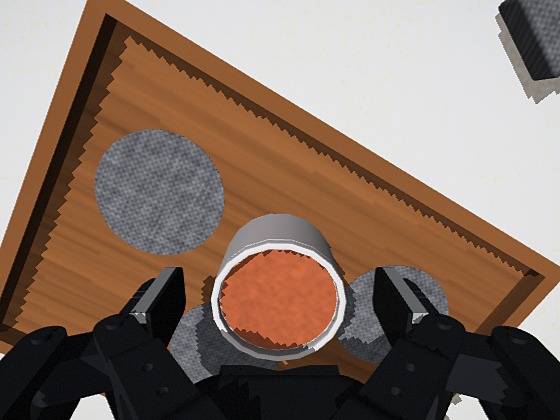

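The pot is centred between the jaws at about column 279. Gripping slightly lower.

Emit:
carry_out(moves=[{"hand": 1, "x": 0, "y": 0.05, "z": -0.02, "roll": 0}, {"hand": 1, "x": 0, "y": 0, "z": 0, "roll": 0}, {"hand": 0, "x": 0, "y": 0, "z": 0, "roll": 0}, {"hand": 0, "x": 0, "y": 0, "z": 0, "roll": 0}, {"hand": 0, "x": 0, "y": 0, "z": 0, "roll": 0}, {"hand": 0, "x": 0, "y": 0, "z": 0, "roll": 0}, {"hand": 0, "x": 0, "y": 0, "z": 0, "roll": 0}, {"hand": 0, "x": 0, "y": -0.02, "z": 0, "roll": 0}])

```text
t: 35.05
tcp_pos: [0.5383, -0.0131, 0.0457]
eef_rot: [[0.76, -0.0, 0.65], [-0.65, 0.0, 0.76], [-0.0, -1.0, -0.0]]
ft_force: [-0.7, 0.0, -1.5]
opening: 0.0547
```

Emit:
carry_out(moves=[{"hand": 0, "x": 0, "y": -0.1, "z": 0, "roll": 0}, {"hand": 0, "x": 0, "y": -0.3, "z": 0, "roll": 0}, {"hand": 0, "x": 0, "y": -0.5, "z": 0, "roll": 0}, {"hand": 0, "x": 0, "y": -0.5, "z": 0, "roll": 0}, {"hand": 0, "x": 0, "y": -0.5, "z": 0, "roll": 0}, {"hand": 0, "x": 0, "y": -0.3, "z": 0, "roll": 0}, {"hand": 0, "x": 0, "y": 0, "z": 0, "roll": 0}])

```text
t: 35.92
tcp_pos: [0.5389, -0.013, 0.1568]
eef_rot: [[0.76, 0.002, 0.65], [-0.65, 0.001, 0.76], [0.001, -1.0, 0.002]]
ft_force: [0.6, 0.2, -1.0]
opening: 0.0546
```

```bash
python3 p.py .5383 -.2909 .16 ;python3 - <<'E'
from h import *
c=env.capture("wrist");cv2.imwrite("pics/w12.png",c["image"][:,:,::-1])
E
```

```text
t 35.92 tcp [ 0.5389 -0.013   0.1568] psi -40.51 open 0.0546 F [ 0.6  0.2 -1. ] tilt [ 0.002  0.001 -1.   ]
roll -0.0 x 3.6 y -0.064 z -4.234
```

View pics/w12.png

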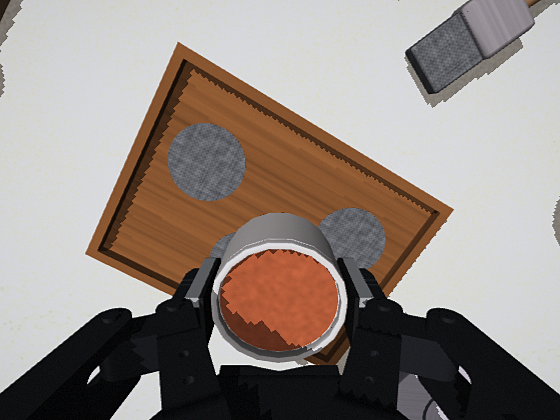

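The pot is held level. Carrying it to the turntable.

Emit:
carry_out(moves=[{"hand": 0, "x": 0.18, "y": 0, "z": -0.21, "roll": 0}, {"hand": 0, "x": 0.34, "y": 0, "z": -0.4, "roll": 0}, {"hand": 0, "x": 0.43, "y": 0, "z": -0.5, "roll": 0}, {"hand": 0, "x": 0.43, "y": 0, "z": -0.5, "roll": 0}, {"hand": 0, "x": 0.43, "y": 0, "z": -0.5, "roll": 0}, {"hand": 0, "x": 0.43, "y": 0, "z": -0.5, "roll": 0}, {"hand": 0, "x": 0.43, "y": 0, "z": -0.5, "roll": 0}, {"hand": 0, "x": 0.43, "y": 0, "z": -0.5, "roll": 0}, {"hand": 0, "x": 0.34, "y": 0, "z": -0.4, "roll": 0}, {"hand": 0, "x": 0.16, "y": 0, "z": -0.22, "roll": 0}, {"hand": 0, "x": 0, "y": 0, "z": 0, "roll": 0}, {"hand": 0, "x": 0, "y": 0, "z": 0, "roll": 0}])

```text
t: 37.48
tcp_pos: [0.5379, -0.2897, 0.1553]
eef_rot: [[0.761, -0.0, 0.649], [-0.649, 0.001, 0.761], [-0.001, -1.0, 0.0]]
ft_force: [0.3, 0.4, -1.3]
opening: 0.0545
```

```bash
python3 p.py .5383 -.2909 .067 -40.5;python3 - <<'E'
from h import *
c=env.capture("wrist");cv2.imwrite("pics/w13.png",c["image"][:,:,::-1])
E
```

```text
t 37.48 tcp [ 0.5379 -0.2897  0.1553] psi -40.45 open 0.0545 F [ 0.3  0.4 -1.3] tilt [-0.     0.001 -1.   ]
roll 0.006 x 0.021 y 1.766 z -0.013
```

View pics/w13.png

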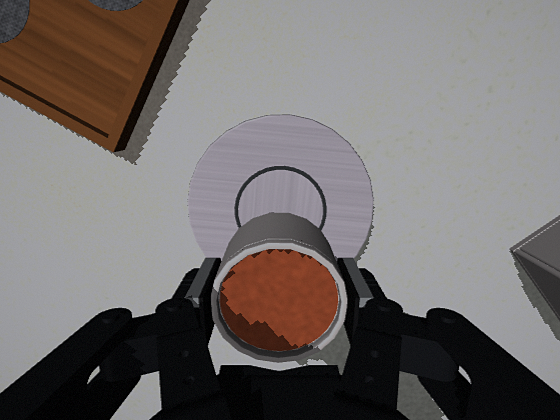

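Emit:
carry_out(moves=[{"hand": 0, "x": 0.02, "y": 0.2, "z": 0, "roll": 0}, {"hand": 0, "x": 0, "y": 0.4, "z": 0, "roll": 0}, {"hand": 0, "x": 0, "y": 0.4, "z": 0, "roll": 0}, {"hand": 0, "x": 0, "y": 0.3, "z": 0, "roll": 0}, {"hand": 0, "x": 0, "y": 0.2, "z": 0, "roll": 0}, {"hand": 0, "x": 0, "y": 0.15, "z": 0, "roll": 0}, {"hand": 0, "x": 0, "y": 0.1, "z": 0, "roll": 0}, {"hand": 0, "x": 0, "y": 0.05, "z": 0, "roll": 0}, {"hand": 0, "x": 0, "y": 0, "z": 0, "roll": 0}])

```text
t: 38.65
tcp_pos: [0.5386, -0.2915, 0.0658]
eef_rot: [[0.76, 0.0, 0.65], [-0.65, -0.0, 0.76], [0.0, -1.0, 0.0]]
ft_force: [0.5, -0.2, -1.1]
opening: 0.0544
```

```bash
python3 p.py .5383 -.2909 .063;python3 - <<'E'
from h import *
c=env.capture("wrist");cv2.imwrite("pics/w14.png",c["image"][:,:,::-1])
E
```

```text
t 38.65 tcp [ 0.5386 -0.2915  0.0658] psi -40.51 open 0.0544 F [ 0.5 -0.2 -1.1] tilt [ 0. -0. -1.]
roll -0.0 x -0.013 y 0.056 z 0.006
```

View pics/w14.png

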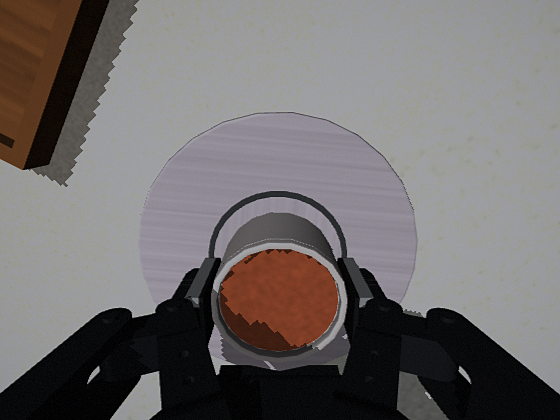

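Emit:
carry_out(moves=[{"hand": 0, "x": -0.01, "y": 0.02, "z": 0, "roll": 0}, {"hand": 0, "x": 0, "y": 0.02, "z": 0, "roll": 0}, {"hand": 0, "x": 0, "y": 0, "z": 0, "roll": 0}])

```text
t: 39.08
tcp_pos: [0.5381, -0.2911, 0.0636]
eef_rot: [[0.76, -0.0, 0.65], [-0.65, 0.0, 0.76], [-0.0, -1.0, -0.0]]
ft_force: [-0.6, -0.4, -0.6]
opening: 0.0549
```

Emit:
carry_out(moves=[{"hand": 0, "x": 0, "y": 0.015, "z": 0, "roll": 0}, {"hand": 0, "x": 0, "y": 0, "z": 0, "roll": 0}])

```text
t: 39.33
tcp_pos: [0.5381, -0.2912, 0.0629]
eef_rot: [[0.76, -0.0, 0.65], [-0.65, -0.0, 0.76], [-0.0, -1.0, -0.0]]
ft_force: [-0.0, -0.1, -0.9]
opening: 0.0545
```

Emit:
carry_out(moves=[{"hand": 0, "x": 0, "y": 0.015, "z": 0, "roll": 0}, {"hand": 0, "x": 0, "y": 0, "z": 0, "roll": 0}])

```text
t: 39.58
tcp_pos: [0.5381, -0.2912, 0.0621]
eef_rot: [[0.76, -0.0, 0.65], [-0.65, 0.0, 0.76], [-0.0, -1.0, -0.0]]
ft_force: [0.1, -0.3, -0.4]
opening: 0.0545
```

Emit:
carry_out(moves=[{"hand": 0, "x": 0, "y": 0.015, "z": 0, "roll": 0}, {"hand": 0, "x": 0, "y": 0, "z": 0, "roll": 0}])

```text
t: 39.83
tcp_pos: [0.5381, -0.2912, 0.0614]
eef_rot: [[0.76, -0.0, 0.65], [-0.65, -0.0, 0.76], [-0.0, -1.0, -0.0]]
ft_force: [-0.2, 0.2, -1.3]
opening: 0.0545
```

Emit:
carry_out(moves=[{"hand": 0, "x": 0, "y": 0.015, "z": 0, "roll": 0}, {"hand": 0, "x": 0, "y": 0, "z": 0, "roll": 0}])

```text
t: 40.08
tcp_pos: [0.5382, -0.2912, 0.0612]
eef_rot: [[0.76, 0.0, 0.65], [-0.65, 0.0, 0.76], [-0.0, -1.0, 0.0]]
ft_force: [-2.8, 1.8, 5.5]
opening: 0.0549
```

Contact. Releasing the pot.

Emit:
carry_out(moves=[{"hand": 0, "x": 0, "y": -0.008, "z": 0, "roll": 0}, {"hand": 0.7, "x": 0, "y": 0, "z": 0, "roll": 0}, {"hand": 0.85, "x": 0, "y": 0, "z": 0, "roll": 0}, {"hand": 1, "x": 0, "y": 0, "z": 0, "roll": 0}, {"hand": 1, "x": 0, "y": 0, "z": 0, "roll": 0}, {"hand": 1, "x": 0, "y": -0.2, "z": 0, "roll": 0}, {"hand": 1, "x": 0, "y": -0.5, "z": 0, "roll": 0}, {"hand": 1, "x": 0, "y": -0.6, "z": 0, "roll": 0}, {"hand": 1, "x": 0, "y": -0.6, "z": 0, "roll": 0}, {"hand": 1, "x": 0, "y": -0.6, "z": 0, "roll": 0}, {"hand": 1, "x": 0, "y": -0.3, "z": 0, "roll": 0}, {"hand": 1, "x": 0, "y": 0, "z": 0, "roll": 0}])

```text
t: 41.58
tcp_pos: [0.5385, -0.2914, 0.2019]
eef_rot: [[0.76, 0.002, 0.65], [-0.65, -0.0, 0.76], [0.001, -1.0, 0.001]]
ft_force: [0.1, -0.5, -0.4]
opening: 0.0852
```

```bash
python3 p.py .4383 .2947 .2 ;python3 - <<'E'
from h import *
c=env.capture("wrist");cv2.imwrite("pics/w15.png",c["image"][:,:,::-1]);print(proj(c,(.5383,-.2909,.066)))
import pickle;pickle.dump(c,open("w15.pkl","wb"))
E
```

```text
t 41.58 tcp [ 0.5385 -0.2914  0.2019] psi -40.51 open 0.0852 F [ 0.1 -0.5 -0.4] tilt [ 0.002 -0.    -1.   ]
roll -0.0 x -9.137 y 0.038 z 7.61
[277.91625989 208.33667382]
```

View pics/w15.png

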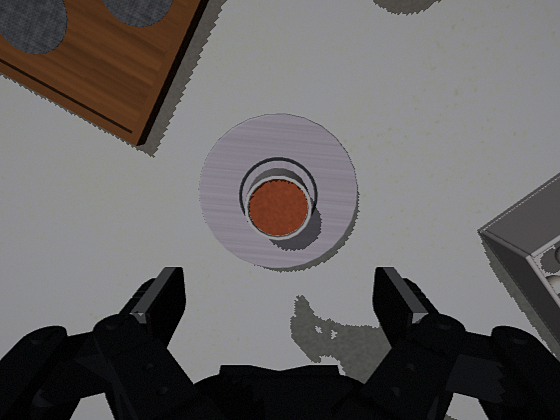

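The pot sits at about (278,207), within 1 px of the predicted turntable middle. The jar goes back next.

Emit:
carry_out(moves=[{"hand": 1, "x": -0.3, "y": 0, "z": 0.25, "roll": 0}, {"hand": 1, "x": -0.6, "y": 0, "z": 0.5, "roll": 0}, {"hand": 1, "x": -0.6, "y": 0, "z": 0.5, "roll": 0}, {"hand": 1, "x": -0.6, "y": 0, "z": 0.5, "roll": 0}, {"hand": 1, "x": -0.6, "y": 0, "z": 0.5, "roll": 0}, {"hand": 1, "x": -0.6, "y": 0, "z": 0.5, "roll": 0}, {"hand": 1, "x": -0.6, "y": 0, "z": 0.5, "roll": 0}, {"hand": 1, "x": -0.6, "y": 0, "z": 0.5, "roll": 0}, {"hand": 1, "x": -0.6, "y": 0, "z": 0.5, "roll": 0}, {"hand": 1, "x": -0.6, "y": 0, "z": 0.5, "roll": 0}, {"hand": 1, "x": -0.6, "y": 0, "z": 0.5, "roll": 0}, {"hand": 1, "x": -0.6, "y": 0, "z": 0.5, "roll": 0}])

```text
t: 43.12
tcp_pos: [0.4615, 0.1526, 0.1998]
eef_rot: [[0.76, -0.002, 0.649], [-0.649, -0.001, 0.76], [-0.001, -1.0, -0.002]]
ft_force: [1.2, 0.3, 0.1]
opening: 0.0853
```

Emit:
carry_out(moves=[{"hand": 0.9, "x": -0.6, "y": 0, "z": 0.5, "roll": 0}, {"hand": 0.9, "x": -0.6, "y": 0, "z": 0.5, "roll": 0}, {"hand": 0.9, "x": -0.6, "y": 0, "z": 0.5, "roll": 0}, {"hand": 0.9, "x": -0.4, "y": 0, "z": 0.35, "roll": 0}, {"hand": 0.9, "x": 0, "y": 0, "z": 0, "roll": 0}, {"hand": 0.9, "x": 0, "y": 0, "z": 0, "roll": 0}])

```text
t: 43.88
tcp_pos: [0.4393, 0.2922, 0.2006]
eef_rot: [[0.76, -0.0, 0.65], [-0.65, -0.001, 0.76], [0.0, -1.0, -0.001]]
ft_force: [1.1, -0.3, -0.3]
opening: 0.0769
```

```bash
python3 p.py .4383 .2947 .071 -40.5;python3 - <<'E'
from h import *
c=env.capture("wrist");cv2.imwrite("pics/w16.png",c["image"][:,:,::-1]);print(proj(c,(.4383,.2947,.104)))
E
```

```text
t 43.88 tcp [0.4393 0.2922 0.2006] psi -40.57 open 0.0769 F [ 1.1 -0.3 -0.3] tilt [-0.    -0.001 -1.   ]
roll -0.008 x -0.048 y 2.592 z 0.026
[275.15262885 222.16951619]
```

View pics/w16.png

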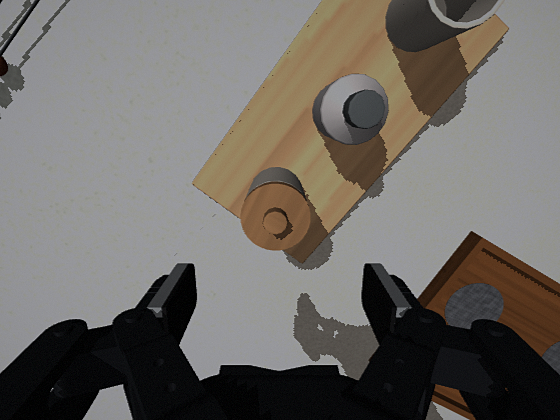

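The jar knob is at (275,222), exactly as predicted. Descending and gripping.

Emit:
carry_out(moves=[{"hand": 1, "x": -0.03, "y": 0.2, "z": 0.01, "roll": 0}, {"hand": 1, "x": 0, "y": 0.4, "z": 0, "roll": 0}, {"hand": 1, "x": 0, "y": 0.4, "z": 0, "roll": 0}, {"hand": 1, "x": 0, "y": 0.4, "z": 0, "roll": 0}, {"hand": 1, "x": 0, "y": 0.4, "z": 0, "roll": 0}, {"hand": 1, "x": 0, "y": 0.4, "z": 0, "roll": 0}, {"hand": 1, "x": 0, "y": 0.25, "z": 0, "roll": 0}, {"hand": 1, "x": 0, "y": 0.14, "z": 0, "roll": 0}, {"hand": 1, "x": 0, "y": 0, "z": 0, "roll": 0}])

```text
t: 45.05
tcp_pos: [0.4382, 0.2945, 0.0714]
eef_rot: [[0.76, -0.0, 0.65], [-0.65, -0.0, 0.76], [0.0, -1.0, -0.0]]
ft_force: [0.4, 0.6, 0.2]
opening: 0.0853
```

```bash
python3 p.py .4383 .2947 .071 -40.5
```

```text
t 45.05 tcp [0.4382 0.2945 0.0714] psi -40.52 open 0.0853 F [0.4 0.6 0.2] tilt [-0. -0. -1.]
roll -0.003 x -0.002 y 0.008 z 0.004
```

Emit:
carry_out(moves=[{"hand": 0, "x": 0, "y": 0, "z": 0, "roll": 0}, {"hand": 0, "x": 0, "y": 0, "z": 0, "roll": 0}, {"hand": 0, "x": 0, "y": 0, "z": 0, "roll": 0}, {"hand": 0, "x": 0, "y": 0, "z": 0, "roll": 0}, {"hand": 0, "x": 0, "y": 0, "z": 0, "roll": 0}, {"hand": 0, "x": 0, "y": 0, "z": 0, "roll": 0}, {"hand": 0, "x": 0, "y": -0.05, "z": 0, "roll": 0}, {"hand": 0, "x": 0, "y": -0.15, "z": 0, "roll": 0}, {"hand": 0, "x": 0, "y": -0.4, "z": 0, "roll": 0}, {"hand": 0, "x": 0, "y": -0.6, "z": 0, "roll": 0}, {"hand": 0, "x": 0, "y": -0.6, "z": 0, "roll": 0}, {"hand": 0, "x": 0, "y": -0.6, "z": 0, "roll": 0}])

```text
t: 46.55
tcp_pos: [0.4382, 0.2945, 0.1929]
eef_rot: [[0.76, 0.0, 0.65], [-0.65, 0.0, 0.76], [0.0, -1.0, 0.0]]
ft_force: [0.4, -0.1, -2.8]
opening: 0.051
```

Emit:
carry_out(moves=[{"hand": 0, "x": 0, "y": -0.2, "z": 0, "roll": 0}, {"hand": 0, "x": 0, "y": 0, "z": 0, "roll": 0}])

```text
t: 46.8
tcp_pos: [0.4383, 0.2947, 0.2016]
eef_rot: [[0.76, 0.0, 0.65], [-0.65, 0.001, 0.76], [-0.0, -1.0, 0.001]]
ft_force: [0.3, -0.1, -3.3]
opening: 0.0507
```

```bash
python3 p.py .4797 -.035 .2; python3 - <<'E'
from h import *
c=env.capture("wrist");cv2.imwrite("pics/w17.png",c["image"][:,:,::-1])
E
```

```text
t 46.8 tcp [0.4383 0.2947 0.2016] psi -40.51 open 0.0507 F [ 0.3 -0.1 -3.3] tilt [ 0.     0.001 -1.   ]
roll -0.0 x 4.913 y 0.033 z -4.476
```

View pics/w17.png

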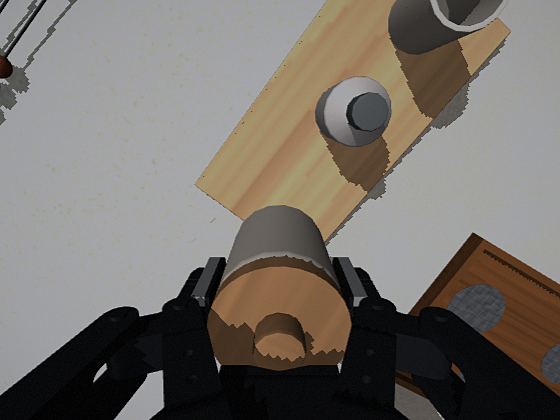

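The jar is held upright. Carrying it back to its coaster.

Emit:
carry_out(moves=[{"hand": 0, "x": 0.25, "y": 0, "z": -0.22, "roll": 0}, {"hand": 0, "x": 0.5, "y": 0, "z": -0.45, "roll": 0}, {"hand": 0, "x": 0.55, "y": 0, "z": -0.5, "roll": 0}, {"hand": 0, "x": 0.55, "y": 0, "z": -0.5, "roll": 0}, {"hand": 0, "x": 0.55, "y": 0, "z": -0.5, "roll": 0}, {"hand": 0, "x": 0.55, "y": 0, "z": -0.5, "roll": 0}, {"hand": 0, "x": 0.55, "y": 0, "z": -0.5, "roll": 0}, {"hand": 0, "x": 0.55, "y": 0, "z": -0.5, "roll": 0}, {"hand": 0, "x": 0.55, "y": 0, "z": -0.5, "roll": 0}, {"hand": 0, "x": 0.31, "y": 0, "z": -0.31, "roll": 0}, {"hand": 0, "x": 0, "y": 0, "z": 0, "roll": 0}, {"hand": 0, "x": 0, "y": 0, "z": 0, "roll": 0}])

```text
t: 48.35
tcp_pos: [0.4788, -0.0351, 0.201]
eef_rot: [[0.76, -0.001, 0.65], [-0.65, 0.0, 0.76], [-0.001, -1.0, -0.001]]
ft_force: [0.9, 1.1, -1.6]
opening: 0.0507
```

```bash
python3 p.py .4797 -.035 .072 -40.5
```

```text
t 48.35 tcp [ 0.4788 -0.0351  0.201 ] psi -40.52 open 0.0507 F [ 0.9  1.1 -1.6] tilt [-0.001  0.    -1.   ]
roll -0.002 x 0.013 y 2.58 z 0.013
```

Emit:
carry_out(moves=[{"hand": 0, "x": 0.01, "y": 0.3, "z": 0.01, "roll": 0}, {"hand": 0, "x": 0, "y": 0.5, "z": 0, "roll": 0}, {"hand": 0, "x": 0, "y": 0.5, "z": 0, "roll": 0}, {"hand": 0, "x": 0, "y": 0.5, "z": 0, "roll": 0}, {"hand": 0, "x": 0, "y": 0.35, "z": 0, "roll": 0}, {"hand": 0, "x": 0, "y": 0.2, "z": 0, "roll": 0}, {"hand": 0, "x": 0, "y": 0.13, "z": 0, "roll": 0}, {"hand": 0, "x": 0, "y": 0.06, "z": 0, "roll": 0}, {"hand": 0, "x": 0, "y": 0.02, "z": 0, "roll": 0}, {"hand": 0, "x": 0, "y": 0, "z": 0, "roll": 0}])

```text
t: 49.6
tcp_pos: [0.4804, -0.035, 0.0739]
eef_rot: [[0.76, 0.001, 0.65], [-0.65, 0.0, 0.76], [0.0, -1.0, 0.001]]
ft_force: [0.3, -0.2, -2.2]
opening: 0.0508
```

```bash
python3 p.py .4797 -.035 .069 -40.5;python3 - <<'E'
from h import *
c=env.capture("wrist");cv2.imwrite("pics/w18.png",c["image"][:,:,::-1])
E
```

```text
t 49.6 tcp [ 0.4804 -0.035   0.0739] psi -40.51 open 0.0508 F [ 0.3 -0.2 -2.2] tilt [ 0.001  0.    -1.   ]
roll -0.001 x -0.01 y 0.098 z -0.008
```

View pics/w18.png

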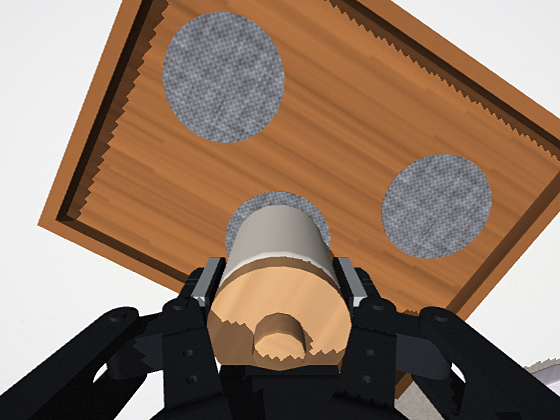

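Emit:
carry_out(moves=[{"hand": 0, "x": -0.01, "y": 0.04, "z": -0.01, "roll": 0}, {"hand": 0, "x": 0, "y": 0.03, "z": 0, "roll": 0}, {"hand": 0, "x": 0, "y": 0.01, "z": 0, "roll": 0}, {"hand": 0, "x": 0, "y": 0, "z": 0, "roll": 0}])

```text
t: 50.15
tcp_pos: [0.4794, -0.0351, 0.0704]
eef_rot: [[0.76, -0.0, 0.65], [-0.65, 0.001, 0.76], [-0.001, -1.0, 0.0]]
ft_force: [-6.4, -0.1, 15.2]
opening: 0.0507
```

Emit:
carry_out(moves=[{"hand": 0, "x": 0, "y": 0.015, "z": 0, "roll": 0}, {"hand": 0, "x": 0, "y": 0, "z": 0, "roll": 0}])

```text
t: 50.4
tcp_pos: [0.4795, -0.0351, 0.0703]
eef_rot: [[0.76, -0.001, 0.65], [-0.65, 0.002, 0.76], [-0.002, -1.0, 0.001]]
ft_force: [-11.9, 0.9, 27.9]
opening: 0.0509
```

Contact came earlier than I expected, so I'm backing off before releasing.

Emit:
carry_out(moves=[{"hand": 0, "x": 0, "y": -0.015, "z": 0, "roll": 0}, {"hand": 0, "x": 0, "y": -0.008, "z": 0, "roll": 0}, {"hand": 0, "x": 0, "y": 0, "z": 0, "roll": 0}])

```text
t: 50.78
tcp_pos: [0.4794, -0.035, 0.0704]
eef_rot: [[0.76, -0.0, 0.65], [-0.65, 0.001, 0.76], [-0.001, -1.0, 0.0]]
ft_force: [-4.6, 0.8, 7.9]
opening: 0.0506
```

Emit:
carry_out(moves=[{"hand": 0, "x": 0, "y": -0.008, "z": 0, "roll": 0}, {"hand": 0.65, "x": 0, "y": 0, "z": 0, "roll": 0}, {"hand": 0.8, "x": 0, "y": 0, "z": 0, "roll": 0}, {"hand": 0.9, "x": 0, "y": 0, "z": 0, "roll": 0}, {"hand": 0.9, "x": 0, "y": 0, "z": 0, "roll": 0}, {"hand": 0.9, "x": 0, "y": -0.2, "z": 0, "roll": 0}, {"hand": 0.9, "x": 0, "y": -0.5, "z": 0, "roll": 0}, {"hand": 0.9, "x": 0, "y": -0.6, "z": 0, "roll": 0}, {"hand": 0.9, "x": 0, "y": -0.6, "z": 0, "roll": 0}, {"hand": 0.9, "x": 0, "y": -0.5, "z": 0, "roll": 0}, {"hand": 0.9, "x": 0, "y": -0.2, "z": 0, "roll": 0}, {"hand": 0.9, "x": 0, "y": 0, "z": 0, "roll": 0}])

```text
t: 52.28
tcp_pos: [0.4796, -0.035, 0.2007]
eef_rot: [[0.76, 0.001, 0.649], [-0.649, 0.001, 0.76], [0.0, -1.0, 0.001]]
ft_force: [0.2, -0.9, -0.4]
opening: 0.0766
```

```bash
python3 p.py .531 .3147 .2; python3 - <<'E'
from h import *
c=env.capture("wrist");cv2.imwrite("pics/w19.png",c["image"][:,:,::-1]);print(proj(c,(.4797,-.035,.102)))
E
```

```text
t 52.27 tcp [ 0.4796 -0.035   0.2007] psi -40.5 open 0.0766 F [ 0.2 -0.9 -0.4] tilt [ 0.001  0.001 -1.   ]
roll -0.0 x -3.761 y 0.014 z 5.987
[278.73537594 223.08031967]
```

View pics/w19.png

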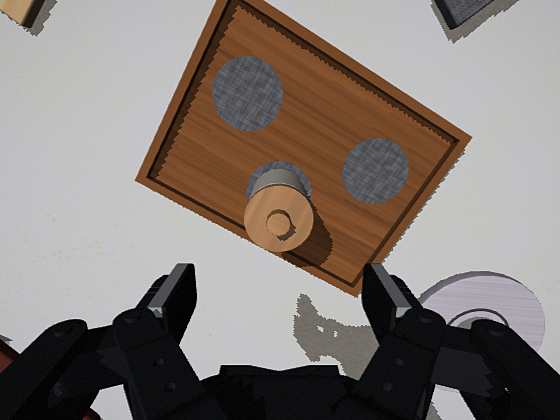

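The jar knob is at (279,223), as predicted, so the jar is centred on its coaster. Next the bottle.

Emit:
carry_out(moves=[{"hand": 0.9, "x": -0.2, "y": 0, "z": 0.3, "roll": 0}, {"hand": 0.9, "x": -0.38, "y": 0, "z": 0.6, "roll": 0}, {"hand": 0.9, "x": -0.41, "y": 0, "z": 0.65, "roll": 0}, {"hand": 0.9, "x": -0.41, "y": 0, "z": 0.65, "roll": 0}, {"hand": 0.9, "x": -0.41, "y": 0, "z": 0.65, "roll": 0}, {"hand": 0.9, "x": -0.41, "y": 0, "z": 0.65, "roll": 0}, {"hand": 0.9, "x": -0.41, "y": 0, "z": 0.65, "roll": 0}, {"hand": 0.9, "x": -0.41, "y": 0, "z": 0.65, "roll": 0}, {"hand": 0.9, "x": -0.41, "y": 0, "z": 0.65, "roll": 0}, {"hand": 0.9, "x": -0.31, "y": 0, "z": 0.53, "roll": 0}, {"hand": 0.9, "x": 0, "y": 0, "z": 0, "roll": 0}, {"hand": 0.9, "x": 0, "y": 0, "z": 0, "roll": 0}])

```text
t: 53.82
tcp_pos: [0.5301, 0.3142, 0.1993]
eef_rot: [[0.76, -0.001, 0.65], [-0.65, -0.002, 0.76], [0.0, -1.0, -0.002]]
ft_force: [0.4, -0.8, -0.3]
opening: 0.0771
```

```bash
python3 p.py .531 .3147 .072 -40.5; python3 - <<'E'
from h import *
c=env.capture("wrist");cv2.imwrite("pics/w20.png",c["image"][:,:,::-1]);print(proj(c,(.531,.3147,.108)))
E
```

```text
t 53.83 tcp [0.5301 0.3142 0.1993] psi -40.5 open 0.0771 F [ 0.4 -0.8 -0.3] tilt [-0.001 -0.002 -1.   ]
roll -0.001 x 0.007 y 2.545 z 0.02
[279.17114604 224.93592888]
```

View pics/w20.png

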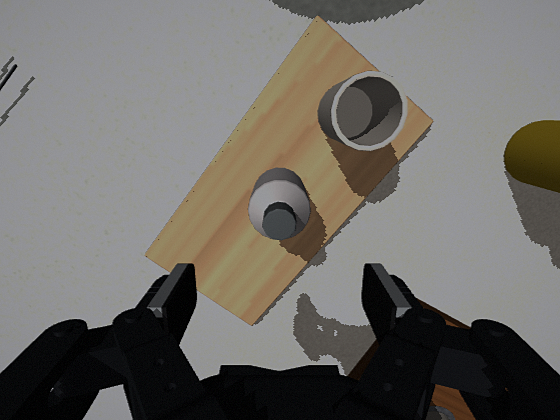

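The cap is at about (279,222), within a couple of mm along tool z. Descending.

Emit:
carry_out(moves=[{"hand": 0.9, "x": 0.01, "y": 0.2, "z": 0.02, "roll": 0}, {"hand": 0.9, "x": 0, "y": 0.4, "z": 0.01, "roll": 0}, {"hand": 0.9, "x": 0, "y": 0.4, "z": 0, "roll": 0}, {"hand": 0.9, "x": 0, "y": 0.4, "z": 0, "roll": 0}, {"hand": 0.9, "x": 0, "y": 0.4, "z": 0, "roll": 0}, {"hand": 0.9, "x": 0, "y": 0.4, "z": 0, "roll": 0}, {"hand": 0.9, "x": 0, "y": 0.25, "z": 0, "roll": 0}, {"hand": 0.9, "x": 0, "y": 0.08, "z": 0, "roll": 0}, {"hand": 0.9, "x": 0, "y": 0, "z": 0, "roll": 0}, {"hand": 0.9, "x": 0, "y": 0, "z": 0, "roll": 0}])

```text
t: 55.12
tcp_pos: [0.5325, 0.3154, 0.0746]
eef_rot: [[0.76, 0.001, 0.65], [-0.65, 0.001, 0.76], [0.0, -1.0, 0.001]]
ft_force: [-0.4, 0.7, 0.4]
opening: 0.0763
```

```bash
python3 p.py .531 .3147 .072 -40.5; python3 - <<'E'
from h import *
c=env.capture("wrist");cv2.imwrite("pics/w21.png",c["image"][:,:,::-1])
E
```

```text
t 55.12 tcp [0.5325 0.3154 0.0746] psi -40.51 open 0.0763 F [-0.4  0.7  0.4] tilt [ 0.001  0.001 -1.   ]
roll -0.001 x -0.014 y 0.052 z -0.03
```

View pics/w21.png

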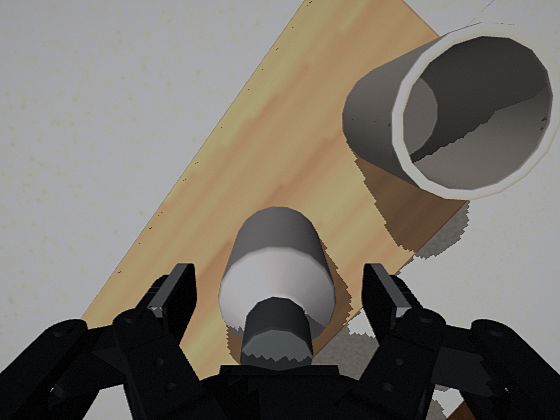

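Emit:
carry_out(moves=[{"hand": 0.9, "x": -0.02, "y": 0.05, "z": -0.03, "roll": 0}, {"hand": 0.9, "x": 0, "y": 0, "z": 0, "roll": 0}, {"hand": 0, "x": 0, "y": 0, "z": 0, "roll": 0}, {"hand": 0, "x": 0, "y": 0, "z": 0, "roll": 0}, {"hand": 0, "x": 0, "y": 0, "z": 0, "roll": 0}, {"hand": 0, "x": 0, "y": 0, "z": 0, "roll": 0}, {"hand": 0, "x": 0, "y": 0, "z": 0, "roll": 0}, {"hand": 0, "x": 0, "y": 0, "z": 0, "roll": 0}])

```text
t: 56.18
tcp_pos: [0.5307, 0.3147, 0.0719]
eef_rot: [[0.76, 0.001, 0.65], [-0.65, 0.0, 0.76], [0.0, -1.0, 0.001]]
ft_force: [-0.2, -0.2, 4.8]
opening: 0.048
```

Emit:
carry_out(moves=[{"hand": 0, "x": 0, "y": -0.05, "z": 0, "roll": 0}, {"hand": 0, "x": 0, "y": -0.15, "z": 0, "roll": 0}, {"hand": 0, "x": 0, "y": -0.4, "z": 0, "roll": 0}, {"hand": 0, "x": 0, "y": -0.6, "z": 0, "roll": 0}, {"hand": 0, "x": 0, "y": -0.6, "z": 0, "roll": 0}, {"hand": 0, "x": 0, "y": -0.6, "z": 0, "roll": 0}, {"hand": 0, "x": 0, "y": -0.3, "z": 0, "roll": 0}, {"hand": 0, "x": 0, "y": 0, "z": 0, "roll": 0}])

```text
t: 57.18
tcp_pos: [0.5307, 0.3149, 0.2076]
eef_rot: [[0.76, 0.002, 0.65], [-0.65, 0.001, 0.76], [0.0, -1.0, 0.002]]
ft_force: [-0.3, -0.2, -1.8]
opening: 0.0479
```

```bash
python3 p.py .5645 -.0793 .2; python3 - <<'E'
from h import *
c=env.capture("wrist");cv2.imwrite("pics/w22.png",c["image"][:,:,::-1])
E
```

```text
t 57.17 tcp [0.5307 0.3149 0.2076] psi -40.51 open 0.0479 F [-0.3 -0.2 -1.8] tilt [ 0.002  0.001 -1.   ]
roll -0.0 x 5.634 y 0.152 z -5.555
```

View pics/w22.png

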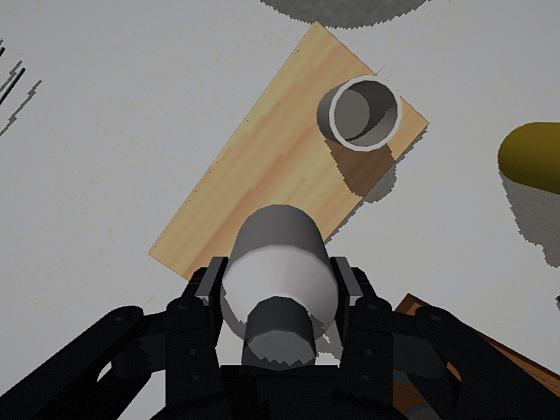

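The bottle is held upright. Carrying it to its coaster.

Emit:
carry_out(moves=[{"hand": 0, "x": 0.25, "y": 0, "z": -0.25, "roll": 0}, {"hand": 0, "x": 0.5, "y": 0, "z": -0.5, "roll": 0}, {"hand": 0, "x": 0.6, "y": 0, "z": -0.59, "roll": 0}, {"hand": 0, "x": 0.6, "y": 0, "z": -0.59, "roll": 0}, {"hand": 0, "x": 0.6, "y": 0, "z": -0.59, "roll": 0}, {"hand": 0, "x": 0.6, "y": 0, "z": -0.59, "roll": 0}, {"hand": 0, "x": 0.6, "y": 0, "z": -0.59, "roll": 0}, {"hand": 0, "x": 0.6, "y": 0, "z": -0.59, "roll": 0}, {"hand": 0, "x": 0.6, "y": 0, "z": -0.59, "roll": 0}, {"hand": 0, "x": 0.45, "y": 0.05, "z": -0.45, "roll": 0}, {"hand": 0, "x": 0.23, "y": 0.05, "z": -0.22, "roll": 0}, {"hand": 0, "x": 0, "y": 0, "z": 0, "roll": 0}])

```text
t: 58.72
tcp_pos: [0.5633, -0.0803, 0.2006]
eef_rot: [[0.759, -0.001, 0.651], [-0.651, -0.0, 0.759], [-0.001, -1.0, -0.001]]
ft_force: [-0.3, 0.6, -2.2]
opening: 0.0483
```

Emit:
carry_out(moves=[{"hand": 0, "x": 0, "y": 0, "z": 0, "roll": 0}])

```text
t: 58.85
tcp_pos: [0.564, -0.0777, 0.201]
eef_rot: [[0.761, -0.001, 0.648], [-0.648, 0.001, 0.761], [-0.001, -1.0, -0.0]]
ft_force: [-0.6, 0.5, -3.1]
opening: 0.0482
```

```bash
python3 p.py .5645 -.0793 .074 -40.5
```

```text
t 58.85 tcp [ 0.564  -0.0777  0.201 ] psi -40.42 open 0.0482 F [-0.6  0.5 -3.1] tilt [-0.001  0.001 -1.   ]
roll 0.01 x 0.029 y 2.541 z -0.018
```

Emit:
carry_out(moves=[{"hand": 0, "x": 0.01, "y": 0.3, "z": 0, "roll": 0}, {"hand": 0, "x": 0, "y": 0.5, "z": 0, "roll": 0}, {"hand": 0, "x": 0, "y": 0.5, "z": 0, "roll": 0}, {"hand": 0, "x": 0, "y": 0.5, "z": 0, "roll": 0}, {"hand": 0, "x": 0, "y": 0.35, "z": 0, "roll": 0}, {"hand": 0, "x": 0, "y": 0.18, "z": 0, "roll": 0}, {"hand": 0, "x": 0, "y": 0.12, "z": 0, "roll": 0}, {"hand": 0, "x": 0, "y": 0.05, "z": 0, "roll": 0}, {"hand": 0, "x": 0, "y": 0.02, "z": 0, "roll": 0}, {"hand": 0, "x": 0, "y": 0, "z": 0, "roll": 0}])

```text
t: 60.1
tcp_pos: [0.5647, -0.0795, 0.0757]
eef_rot: [[0.76, 0.001, 0.65], [-0.65, 0.0, 0.76], [0.0, -1.0, 0.0]]
ft_force: [-0.1, -0.1, -2.7]
opening: 0.048
```

```bash
python3 p.py .5645 -.0793 .072 -40.5;python3 - <<'E'
from h import *
c=env.capture("wrist");cv2.imwrite("pics/w23.png",c["image"][:,:,::-1])
E
```

```text
t 60.1 tcp [ 0.5647 -0.0795  0.0757] psi -40.51 open 0.048 F [-0.1 -0.1 -2.7] tilt [ 0.001  0.    -1.   ]
roll -0.001 x -0.006 y 0.074 z 0.001
```

View pics/w23.png

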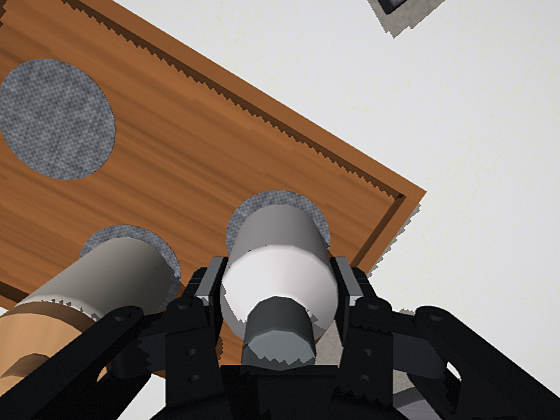

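The bottle is centred over the coaster: the felt spans columns 226–330 and the bottle is at about 279. Easing down.

Emit:
carry_out(moves=[{"hand": 0, "x": -0.01, "y": 0.02, "z": 0, "roll": 0}, {"hand": 0, "x": 0, "y": 0.02, "z": 0, "roll": 0}, {"hand": 0, "x": 0, "y": 0, "z": 0, "roll": 0}])

```text
t: 60.52
tcp_pos: [0.564, -0.0792, 0.0733]
eef_rot: [[0.76, -0.0, 0.65], [-0.65, -0.0, 0.76], [-0.0, -1.0, -0.0]]
ft_force: [-0.4, 0.2, -2.9]
opening: 0.048
```

Emit:
carry_out(moves=[{"hand": 0, "x": 0, "y": 0.015, "z": 0, "roll": 0}, {"hand": 0, "x": 0, "y": 0, "z": 0, "roll": 0}])

```text
t: 60.78
tcp_pos: [0.564, -0.0792, 0.0725]
eef_rot: [[0.76, -0.0, 0.65], [-0.65, -0.0, 0.76], [-0.0, -1.0, -0.0]]
ft_force: [0.1, 0.5, -2.3]
opening: 0.0481
```

Emit:
carry_out(moves=[{"hand": 0, "x": 0, "y": 0.015, "z": 0, "roll": 0}, {"hand": 0, "x": 0, "y": 0, "z": 0, "roll": 0}])

```text
t: 61.02
tcp_pos: [0.564, -0.0792, 0.0718]
eef_rot: [[0.76, -0.0, 0.65], [-0.65, -0.0, 0.76], [-0.0, -1.0, -0.0]]
ft_force: [0.5, 0.5, -2.7]
opening: 0.0485
```

Emit:
carry_out(moves=[{"hand": 0, "x": 0, "y": 0.015, "z": 0, "roll": 0}, {"hand": 0, "x": 0, "y": 0, "z": 0, "roll": 0}])

```text
t: 61.28
tcp_pos: [0.564, -0.0792, 0.0711]
eef_rot: [[0.76, -0.0, 0.65], [-0.65, -0.0, 0.76], [-0.0, -1.0, -0.0]]
ft_force: [0.5, -0.0, -2.2]
opening: 0.0484
```

Emit:
carry_out(moves=[{"hand": 0, "x": 0, "y": 0.015, "z": 0, "roll": 0}, {"hand": 0, "x": 0, "y": 0, "z": 0, "roll": 0}])

```text
t: 61.52
tcp_pos: [0.564, -0.0792, 0.0703]
eef_rot: [[0.76, -0.0, 0.65], [-0.65, -0.0, 0.76], [-0.0, -1.0, -0.0]]
ft_force: [0.3, 0.4, -3.1]
opening: 0.0482
```

Emit:
carry_out(moves=[{"hand": 0, "x": 0, "y": 0.015, "z": 0, "roll": 0}, {"hand": 0, "x": 0, "y": 0, "z": 0, "roll": 0}])

```text
t: 61.78
tcp_pos: [0.5641, -0.0792, 0.0698]
eef_rot: [[0.76, 0.0, 0.65], [-0.65, 0.0, 0.76], [0.0, -1.0, 0.0]]
ft_force: [-1.0, -0.2, 1.8]
opening: 0.0482
```

Contact. Releasing the bottle.

Emit:
carry_out(moves=[{"hand": 0, "x": 0, "y": -0.003, "z": 0, "roll": 0}, {"hand": 0.65, "x": 0, "y": 0, "z": 0, "roll": 0}, {"hand": 0.75, "x": 0, "y": 0, "z": 0, "roll": 0}, {"hand": 0.82, "x": 0, "y": 0, "z": 0, "roll": 0}, {"hand": 0.82, "x": 0, "y": 0, "z": 0, "roll": 0}, {"hand": 0.82, "x": 0, "y": -0.2, "z": 0, "roll": 0}, {"hand": 0.82, "x": 0, "y": -0.5, "z": 0, "roll": 0}, {"hand": 0.82, "x": 0, "y": -0.6, "z": 0, "roll": 0}, {"hand": 0.82, "x": 0, "y": -0.6, "z": 0, "roll": 0}, {"hand": 0.82, "x": 0, "y": -0.5, "z": 0, "roll": 0}, {"hand": 0.82, "x": 0, "y": -0.2, "z": 0, "roll": 0}, {"hand": 0.82, "x": 0, "y": 0, "z": 0, "roll": 0}])

```text
t: 63.28
tcp_pos: [0.5642, -0.0792, 0.2001]
eef_rot: [[0.76, 0.001, 0.65], [-0.65, 0.0, 0.76], [0.0, -1.0, 0.001]]
ft_force: [0.0, 0.0, -1.0]
opening: 0.07
```

```bash
python3 p.py .6253 .3321 .2; python3 - <<'E'
from h import *
c=env.capture("wrist");cv2.imwrite("pics/w24.png",c["image"][:,:,::-1]);print(proj(c,(.5645,-.0793,.106)),proj(c,(.4797,-.035,.102)))
E
```

```text
t 63.27 tcp [ 0.5642 -0.0792  0.2001] psi -40.51 open 0.07 F [ 0.  0. -1.] tilt [ 0.001  0.    -1.   ]
roll -0.0 x -4.414 y 0.003 z 7.047
[279.02367069 225.23326959] [151.46407836 251.10232626]
```

View pics/w24.png

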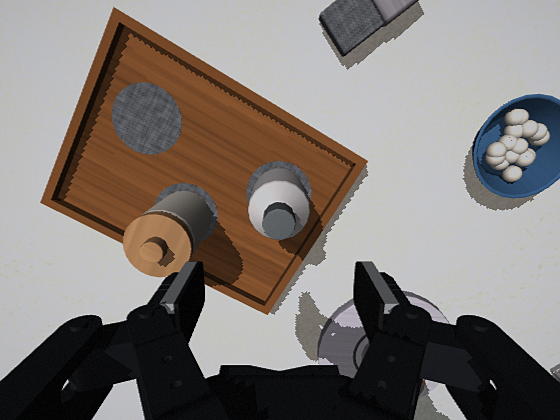

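The bottle is upright on its felt (cap at (279,222)) and the jar is undisturbed (knob at (152,250)). Now the beaker.

Emit:
carry_out(moves=[{"hand": 1, "x": -0.2, "y": 0, "z": 0.3, "roll": 0}, {"hand": 1, "x": -0.38, "y": 0, "z": 0.6, "roll": 0}, {"hand": 1, "x": -0.42, "y": 0, "z": 0.67, "roll": 0}, {"hand": 1, "x": -0.42, "y": 0, "z": 0.67, "roll": 0}, {"hand": 1, "x": -0.42, "y": 0, "z": 0.67, "roll": 0}, {"hand": 1, "x": -0.42, "y": 0, "z": 0.67, "roll": 0}, {"hand": 1, "x": -0.42, "y": 0, "z": 0.67, "roll": 0}, {"hand": 1, "x": -0.42, "y": 0, "z": 0.67, "roll": 0}, {"hand": 1, "x": -0.42, "y": 0, "z": 0.67, "roll": 0}, {"hand": 1, "x": -0.42, "y": 0, "z": 0.67, "roll": 0}, {"hand": 1, "x": -0.32, "y": 0, "z": 0.5, "roll": 0}, {"hand": 1, "x": -0.15, "y": 0, "z": 0.29, "roll": 0}])

```text
t: 64.82
tcp_pos: [0.624, 0.3352, 0.1981]
eef_rot: [[0.762, -0.002, 0.647], [-0.647, -0.0, 0.762], [-0.001, -1.0, -0.002]]
ft_force: [-0.3, 0.8, 0.3]
opening: 0.0854
```

Emit:
carry_out(moves=[{"hand": 1, "x": 0, "y": 0, "z": 0, "roll": 0}, {"hand": 1, "x": 0, "y": 0, "z": 0, "roll": 0}])

```text
t: 65.08
tcp_pos: [0.6256, 0.3304, 0.1996]
eef_rot: [[0.759, -0.0, 0.651], [-0.651, -0.001, 0.759], [0.001, -1.0, -0.001]]
ft_force: [-0.2, -0.4, 0.0]
opening: 0.0854
```

```bash
python3 p.py .6253 .3321 .0713 -40.5; python3 - <<'E'
from h import *
c=env.capture("wrist");cv2.imwrite("pics/w25.png",c["image"][:,:,::-1]);print(proj(c,(.6253,.3321,.092)))
E
```

```text
t 65.08 tcp [0.6256 0.3304 0.1996] psi -40.61 open 0.0854 F [-0.2 -0.4  0. ] tilt [-0.    -0.001 -1.   ]
roll -0.013 x -0.027 y 2.566 z 0.023
[276.76765472 217.61131658]
```

View pics/w25.png

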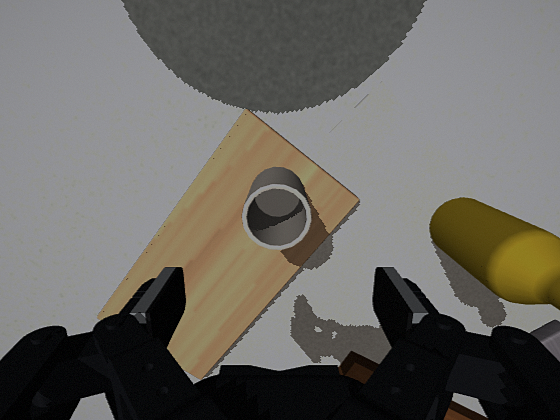

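The beaker rim is at about (277,216), matching the prediction, and the drink bottle is well clear. Descending.

Emit:
carry_out(moves=[{"hand": 1, "x": -0.01, "y": 0.2, "z": 0.01, "roll": 0}, {"hand": 1, "x": 0, "y": 0.4, "z": 0, "roll": 0}, {"hand": 1, "x": 0, "y": 0.4, "z": 0, "roll": 0}, {"hand": 1, "x": 0, "y": 0.4, "z": 0, "roll": 0}, {"hand": 1, "x": 0, "y": 0.4, "z": 0, "roll": 0}, {"hand": 1, "x": 0, "y": 0.4, "z": 0, "roll": 0}, {"hand": 1, "x": 0, "y": 0.25, "z": 0, "roll": 0}, {"hand": 1, "x": 0, "y": 0.11, "z": 0, "roll": 0}, {"hand": 1, "x": 0, "y": 0, "z": 0, "roll": 0}, {"hand": 1, "x": 0, "y": 0, "z": 0, "roll": 0}])

```text
t: 66.38
tcp_pos: [0.6258, 0.3329, 0.0726]
eef_rot: [[0.76, 0.001, 0.65], [-0.65, 0.001, 0.76], [0.0, -1.0, 0.001]]
ft_force: [0.2, 0.1, 0.1]
opening: 0.0854
```

```bash
python3 p.py .6253 .3321 .0713 -40.5; python3 - <<'E'
from h import *
c=env.capture("wrist");cv2.imwrite("pics/w26.png",c["image"][:,:,::-1])
E
```

```text
t 66.38 tcp [0.6258 0.3329 0.0726] psi -40.51 open 0.0854 F [0.2 0.1 0.1] tilt [ 0.001  0.001 -1.   ]
roll -0.001 x 0.003 y 0.026 z -0.019
```

View pics/w26.png

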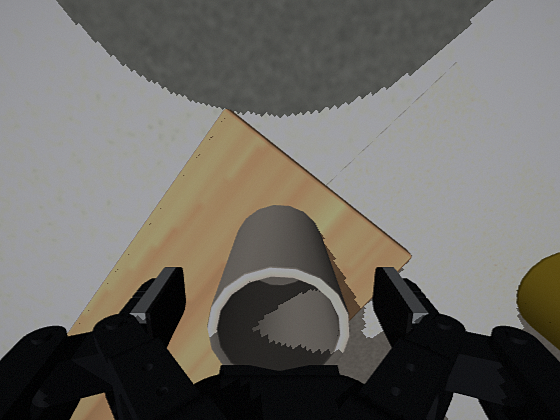

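The beaker is centred, at about column 279. Gripping and lifting.

Emit:
carry_out(moves=[{"hand": 1, "x": 0, "y": 0.02, "z": -0.02, "roll": 0}, {"hand": 0, "x": 0, "y": 0, "z": 0, "roll": 0}, {"hand": 0, "x": 0, "y": 0, "z": 0, "roll": 0}, {"hand": 0, "x": 0, "y": 0, "z": 0, "roll": 0}, {"hand": 0, "x": 0, "y": 0, "z": 0, "roll": 0}, {"hand": 0, "x": 0, "y": 0, "z": 0, "roll": 0}, {"hand": 0, "x": 0, "y": 0, "z": 0, "roll": 0}])

```text
t: 67.3
tcp_pos: [0.625, 0.332, 0.0712]
eef_rot: [[0.76, 0.001, 0.65], [-0.65, 0.0, 0.76], [0.0, -1.0, 0.001]]
ft_force: [1.1, -0.5, 5.7]
opening: 0.0513
```

Emit:
carry_out(moves=[{"hand": 0, "x": 0, "y": -0.05, "z": 0, "roll": 0}, {"hand": 0, "x": 0, "y": -0.15, "z": 0, "roll": 0}, {"hand": 0, "x": 0, "y": -0.4, "z": 0, "roll": 0}, {"hand": 0, "x": 0, "y": -0.6, "z": 0, "roll": 0}, {"hand": 0, "x": 0, "y": -0.6, "z": 0, "roll": 0}, {"hand": 0, "x": 0, "y": -0.6, "z": 0, "roll": 0}, {"hand": 0, "x": 0, "y": -0.2, "z": 0, "roll": 0}, {"hand": 0, "x": 0, "y": 0, "z": 0, "roll": 0}])

```text
t: 68.3
tcp_pos: [0.6248, 0.3321, 0.2014]
eef_rot: [[0.76, 0.001, 0.65], [-0.65, 0.001, 0.76], [0.0, -1.0, 0.001]]
ft_force: [-1.1, 0.7, -4.0]
opening: 0.0514
```

```bash
python3 p.py .5177 .053 .2
```

```text
t 68.3 tcp [0.6248 0.3321 0.2014] psi -40.51 open 0.0514 F [-1.1  0.7 -4. ] tilt [ 0.001  0.001 -1.   ]
roll -0.0 x 1.997 y 0.028 z -5.636
```

Emit:
carry_out(moves=[{"hand": 0, "x": 0.1, "y": 0, "z": -0.3, "roll": 0}, {"hand": 0, "x": 0.2, "y": 0, "z": -0.6, "roll": 0}, {"hand": 0, "x": 0.23, "y": 0, "z": -0.65, "roll": 0}, {"hand": 0, "x": 0.23, "y": 0, "z": -0.65, "roll": 0}, {"hand": 0, "x": 0.23, "y": 0, "z": -0.65, "roll": 0}, {"hand": 0, "x": 0.23, "y": 0, "z": -0.65, "roll": 0}, {"hand": 0, "x": 0.23, "y": 0, "z": -0.65, "roll": 0}, {"hand": 0, "x": 0.23, "y": 0, "z": -0.65, "roll": 0}, {"hand": 0, "x": 0.2, "y": 0, "z": -0.5, "roll": 0}, {"hand": 0, "x": 0.12, "y": 0, "z": -0.33, "roll": 0}, {"hand": 0, "x": 0, "y": 0, "z": 0, "roll": 0}, {"hand": 0, "x": 0, "y": 0, "z": 0, "roll": 0}])

```text
t: 69.8
tcp_pos: [0.5181, 0.0542, 0.2008]
eef_rot: [[0.761, 0.0, 0.649], [-0.649, 0.0, 0.761], [0.0, -1.0, 0.0]]
ft_force: [0.4, 0.2, -1.8]
opening: 0.0513
```

```bash
python3 p.py .5177 .053 .074 -40.5
```

```text
t 69.8 tcp [0.5181 0.0542 0.2008] psi -40.43 open 0.0513 F [ 0.4  0.2 -1.8] tilt [ 0.  0. -1.]
roll 0.008 x 0.01 y 2.535 z -0.025
```

Emit:
carry_out(moves=[{"hand": 0, "x": 0.01, "y": 0.3, "z": -0.01, "roll": 0}, {"hand": 0, "x": 0, "y": 0.5, "z": 0, "roll": 0}, {"hand": 0, "x": 0, "y": 0.5, "z": 0, "roll": 0}, {"hand": 0, "x": 0, "y": 0.5, "z": 0, "roll": 0}, {"hand": 0, "x": 0, "y": 0.35, "z": 0, "roll": 0}, {"hand": 0, "x": 0, "y": 0.18, "z": 0, "roll": 0}, {"hand": 0, "x": 0, "y": 0.12, "z": 0, "roll": 0}, {"hand": 0, "x": 0, "y": 0.05, "z": 0, "roll": 0}, {"hand": 0, "x": 0, "y": 0.02, "z": 0, "roll": 0}, {"hand": 0, "x": 0, "y": 0, "z": 0, "roll": 0}])

```text
t: 71.05
tcp_pos: [0.5182, 0.0524, 0.0751]
eef_rot: [[0.76, 0.001, 0.65], [-0.65, 0.0, 0.76], [0.0, -1.0, 0.001]]
ft_force: [-1.0, -0.8, -2.3]
opening: 0.0517
```

```bash
python3 p.py .5177 .053 .072 -40.5;python3 - <<'E'
from h import *
c=env.capture("wrist");cv2.imwrite("pics/w27.png",c["image"][:,:,::-1])
E
```

```text
t 71.05 tcp [0.5182 0.0524 0.0751] psi -40.51 open 0.0517 F [-1.  -0.8 -2.3] tilt [ 0.001  0.    -1.   ]
roll -0.001 x -0.015 y 0.062 z 0.004
```

View pics/w27.png

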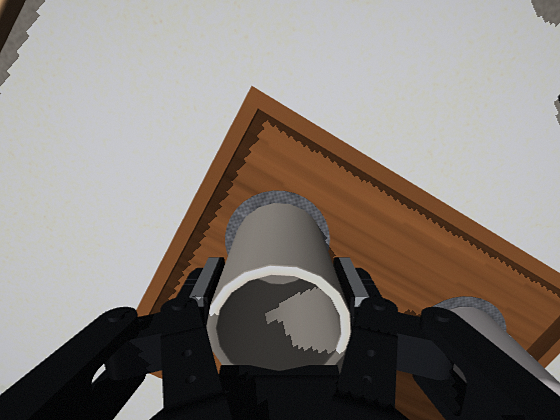

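The felt spans columns 225–329 (centre 277) and the beaker is at about 279, so I'll shift slightly in -x and ease down.

Emit:
carry_out(moves=[{"hand": 0, "x": -0.015, "y": 0.02, "z": 0, "roll": 0}, {"hand": 0, "x": 0, "y": 0.02, "z": 0, "roll": 0}, {"hand": 0, "x": 0, "y": 0, "z": 0, "roll": 0}])

```text
t: 71.47
tcp_pos: [0.5173, 0.0528, 0.0727]
eef_rot: [[0.76, -0.0, 0.65], [-0.65, -0.0, 0.76], [-0.0, -1.0, -0.0]]
ft_force: [0.2, -0.0, -3.3]
opening: 0.0518
```

Emit:
carry_out(moves=[{"hand": 0, "x": 0, "y": 0.015, "z": 0, "roll": 0}, {"hand": 0, "x": 0, "y": 0, "z": 0, "roll": 0}])

```text
t: 71.72
tcp_pos: [0.5173, 0.0528, 0.072]
eef_rot: [[0.76, -0.0, 0.65], [-0.65, -0.0, 0.76], [-0.0, -1.0, -0.0]]
ft_force: [-0.4, -0.6, -2.7]
opening: 0.0518
```

Emit:
carry_out(moves=[{"hand": 0, "x": 0, "y": 0.015, "z": 0, "roll": 0}, {"hand": 0, "x": 0, "y": 0, "z": 0, "roll": 0}])

```text
t: 71.97
tcp_pos: [0.5173, 0.0528, 0.0712]
eef_rot: [[0.76, -0.0, 0.65], [-0.65, -0.0, 0.76], [-0.0, -1.0, -0.0]]
ft_force: [-0.5, -0.5, -2.5]
opening: 0.0512
```

Emit:
carry_out(moves=[{"hand": 0, "x": 0, "y": 0.015, "z": 0, "roll": 0}, {"hand": 0, "x": 0, "y": 0, "z": 0, "roll": 0}])

```text
t: 72.22
tcp_pos: [0.5173, 0.0528, 0.0705]
eef_rot: [[0.76, -0.0, 0.65], [-0.65, -0.0, 0.76], [-0.0, -1.0, -0.0]]
ft_force: [0.1, 0.2, -2.1]
opening: 0.0515
```

Emit:
carry_out(moves=[{"hand": 0, "x": 0, "y": 0.015, "z": 0, "roll": 0}, {"hand": 0, "x": 0, "y": 0, "z": 0, "roll": 0}])

```text
t: 72.47
tcp_pos: [0.5173, 0.0528, 0.0697]
eef_rot: [[0.76, -0.0, 0.65], [-0.65, -0.0, 0.76], [-0.0, -1.0, -0.0]]
ft_force: [-0.3, -0.1, -3.2]
opening: 0.0511
```

Emit:
carry_out(moves=[{"hand": 0, "x": 0, "y": 0.015, "z": 0, "roll": 0}, {"hand": 0, "x": 0, "y": 0, "z": 0, "roll": 0}])

```text
t: 72.72
tcp_pos: [0.5174, 0.0528, 0.0691]
eef_rot: [[0.76, 0.0, 0.65], [-0.65, 0.0, 0.76], [-0.0, -1.0, 0.0]]
ft_force: [-0.4, -0.0, -0.5]
opening: 0.0517
```

Contact is starting. Releasing, then moving off clear of the view.

Emit:
carry_out(moves=[{"hand": 0, "x": 0, "y": 0.003, "z": 0, "roll": 0}, {"hand": 0.65, "x": 0, "y": 0, "z": 0, "roll": 0}, {"hand": 0.8, "x": 0, "y": 0, "z": 0, "roll": 0}, {"hand": 0.9, "x": 0, "y": 0, "z": 0, "roll": 0}, {"hand": 0.9, "x": 0, "y": 0, "z": 0, "roll": 0}, {"hand": 0.9, "x": 0, "y": -0.2, "z": 0, "roll": 0}, {"hand": 0.9, "x": 0, "y": -0.5, "z": 0, "roll": 0}, {"hand": 0.9, "x": 0, "y": -0.6, "z": 0, "roll": 0}, {"hand": 0.9, "x": 0, "y": -0.6, "z": 0, "roll": 0}, {"hand": 0.9, "x": 0, "y": -0.6, "z": 0, "roll": 0}, {"hand": 0.9, "x": 0, "y": -0.5, "z": 0, "roll": 0}, {"hand": 0.9, "x": 0, "y": -0.2, "z": 0, "roll": 0}])

```text
t: 74.22
tcp_pos: [0.518, 0.0527, 0.2307]
eef_rot: [[0.76, 0.002, 0.65], [-0.65, 0.001, 0.76], [0.001, -1.0, 0.002]]
ft_force: [0.4, -0.1, 0.4]
opening: 0.0766
```

Emit:
carry_out(moves=[{"hand": 1, "x": -0.3, "y": 0, "z": 0.2, "roll": 0}, {"hand": 1, "x": -0.5, "y": 0, "z": 0.4, "roll": 0}, {"hand": 1, "x": -0.5, "y": 0, "z": 0.5, "roll": 0}, {"hand": 1, "x": -0.5, "y": 0, "z": 0.5, "roll": 0}, {"hand": 1, "x": -0.5, "y": 0, "z": 0.5, "roll": 0}, {"hand": 1, "x": -0.5, "y": 0, "z": 0.5, "roll": 0}, {"hand": 1, "x": -0.5, "y": 0, "z": 0.5, "roll": 0}, {"hand": 1, "x": -0.4, "y": 0, "z": 0.5, "roll": 0}, {"hand": 1, "x": -0.2, "y": 0, "z": 0.2, "roll": 0}, {"hand": 1, "x": 0, "y": 0, "z": 0, "roll": 0}])

```text
t: 75.47
tcp_pos: [0.4922, 0.324, 0.2283]
eef_rot: [[0.761, -0.001, 0.649], [-0.649, -0.001, 0.761], [0.0, -1.0, -0.001]]
ft_force: [0.3, -0.8, 0.1]
opening: 0.0855
```

```bash
python3 p.py; python3 - <<'E'
from h import *
import pickle
ct=env.capture("top");cs=env.capture("scene");pickle.dump((ct,cs),open("c1.pkl","wb"))
cv2.imwrite("pics/scF.png",cs["image"][:,:,::-1])
crop(ct,200,195,165,145,4.8,"tF1.png");crop(ct,370,205,100,100,6,"tF3.png")
E
```

```text
t 75.47 tcp [0.4922 0.324  0.2283] psi -40.46 open 0.0855 F [ 0.3 -0.8  0.1] tilt [-0.001 -0.001 -1.   ]
```

View pics/scF.png

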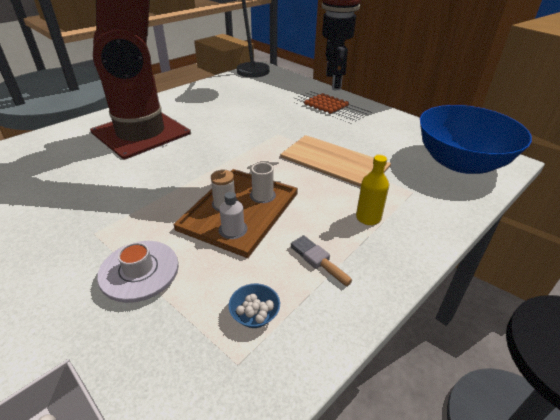

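View pics/tF1.png

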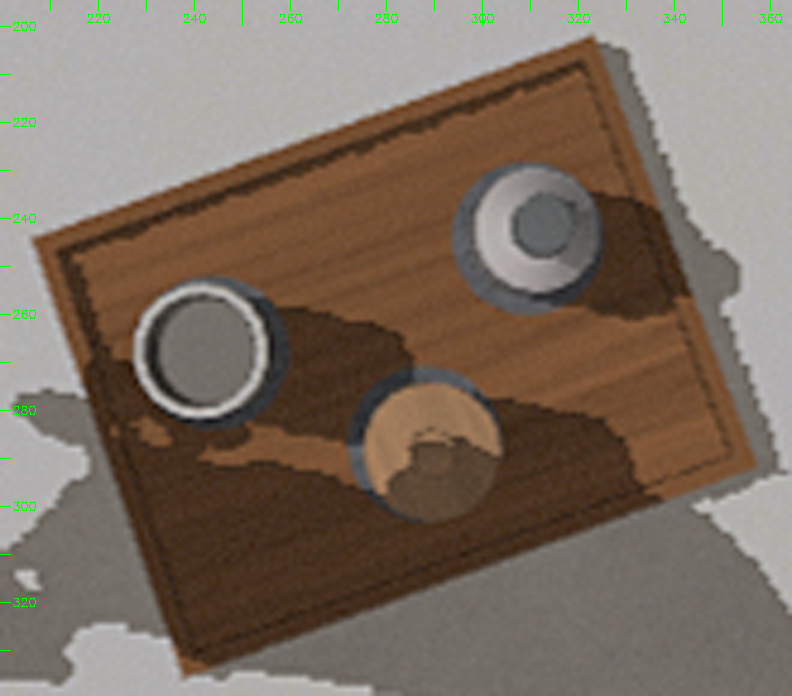

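View pics/tF3.png

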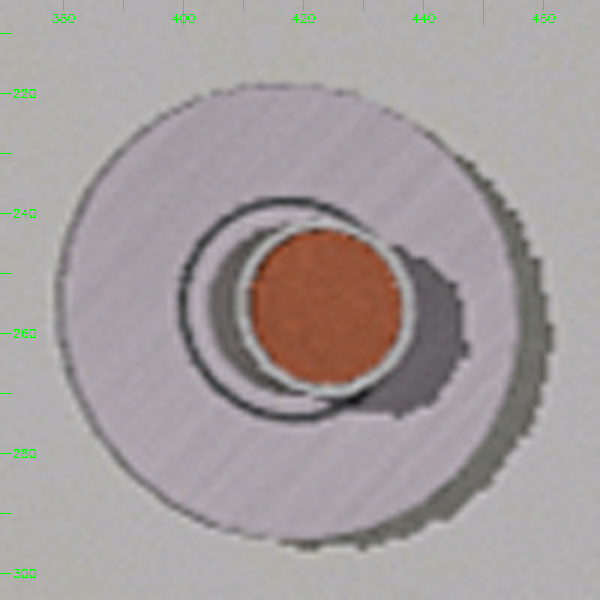

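The final views show the jar, bottle and beaker upright on their felts at almost the same pixels as at the start: beaker crop (201,352), bottle cap (545,226), jar lid (432,451). The pot rim is at crop (326,308). Last numeric check:

```bash
python3 - <<'E'
from h import *
import pickle
ct,cs=pickle.load(open("c1.pkl","rb"))
T=lambda x,y:(x/4.8+200-.5,y/4.8+195-.5)
U=lambda x,y:(x/6+370-.5,y/6+205-.5)
for n,p,z,t in(("beaker",T(201,352),.09,(.5177,.053)),("jar",T(432,451),.09,(.4797,-.035)),("bottle",T(545,226),.106,(.5645,-.0793)),("pot",U(326,308),.066,(.5383,-.2909))):
    a=atz(ct,*p,z);print(n,np.round(a,4),"err mm",np.round((a[:2]-t)*1000,1))
print("pot depth z",dep(ct,*U(326,308))[2])
s=env.sense();print(s["t"],np.round(np.abs(s["joint_velocities"]).max(),3))
E
```

```text
beaker [0.5174 0.0529 0.09  ] err mm [-0.3 -0.1]
jar [ 0.4792 -0.0356  0.09  ] err mm [-0.5 -0.6]
bottle [ 0.564  -0.0792  0.106 ] err mm [-0.5  0.1]
pot [ 0.5378 -0.2908  0.066 ] err mm [-0.5  0.1]
pot depth z 0.06121201893590389
75.575 0.008
```

```bash
python3 -c "
from bench import env
print(env.job_done())"
```

```text
the job is handed in; nothing more can be done
None
```

The job is done and handed in at about 76 s of the 141 s allowed. I moved the beaker, bottle and jar to the side board and set the pot in the middle of the turntable. Then I put the jar, bottle and beaker back, each on its own coaster.

**Last checks:**
- **Position:** all four things stand upright. In the final top view each is within about 1 mm of its target, and the camera calibration is only good to about 2 mm.
- **Bystanders:** the drink bottle, bead dish and brush show no movement in the final scene view.
- **Gripper:** it is open, clear of everything and touching nothing.

**What disagreed:**
- **Jar pressed harder than planned:** it met its coaster about 1 mm earlier than I expected, so the wrist reading reached about 28 N for a moment. I backed off before letting go. The limit is 120 N, and the other contacts read under about 10 N.
- **Bottle cap offset:** in the wrist views the cap showed 1.5–2 mm off its predicted spot along one axis, but the top view did not confirm this.

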